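# Fit the drawer's handles to the rotary switches and set them to OFF

### The job

Pull the top drawer of the red chest right out to its stop, and push every switch handle you find in it fully home onto the square shaft of a bare rotary switch on the black mounting plate, its grip in line with the slot in the shaft's tip so that it lies lengthwise over the switch at OFF. Turn each switch that has got a handle anticlockwise to its OFF stop and leave the handle on it; a switch left over stays bare. Finish with the drawer fully shut and the other things on the bench undisturbed.

Things in the scene. Friction and masses are not known exactly. Their poses are not given: they have to be found in the camera images.
- drawer (a joint): The chest's upper drawer: metres it is pulled out along the chest's -x. 0 is shut, 0.18 is the stop; it may start a little ajar. About 2 N of friction; it stays where it is left.
- drawer_bar (a point): Middle of the upper drawer's pull bar (moves with it): a level steel bar 11 thick, 140 long along y, 122 above the bench, 42 out from the drawer's front: a finger fits behind it from above. Axes of the fixed red chest, whose x points away from the robot: 260 deep (x), 340 wide (y), 150 high, so 28 higher than the bar. A yellow case 34 high lies on its top, from 172 behind the shut bar.
- drawer_floor (a point): Centre of the upper drawer's inner floor (moves with the drawer), 80 above the bench. Around it four compartments side by side, each 132 (x) x 77 (y), with dividers 21 high, hold at most one handle each. Drawer sides 24 high; its front panel, 60 high, stands 84 from this point on the robot's side. A loose pilot lamp (24 across, 22 high) in one is of no concern.
- plate: Black mounting plate, 240 (x) x 345 (y) x 5, lying flat and fixed on the bench, with two aluminium rails along its y. Four grey rotary switches, 86 apart, stand in a row on the rail nearer the robot; a terminal strip 53 high stands on the far rail, its near face 71 beyond the switch axes. Origin: middle of its underside; x points away from the robot.
- switch_a (a joint): Turn in rad of the shaft of switch a: 0 is OFF, the anticlockwise stop seen from above; it grows clockwise to the stop at 1.05. Left anywhere from 0.35 up; stays where put (0.05 N m friction). Shaft: steel, 14 square, 16 tall, upright, the last 3 bevelled; the dark slot in its tip shows how the grip must lie. At 0 slot and sides lie square to the switch, the slot along its length (x).
- seat_a (a point): Where a handle sits on switch a, first in the row from the left (+y) end: on the shaft's axis, on the switch's flat top at the foot of the shaft, 66 above the bench. Fixed; axes as the plate's, its x running lengthwise along the switch (72 long in x, 56 wide in y).
- switch_b (a joint): Turn in rad of the shaft of switch b: 0 is OFF, the anticlockwise stop seen from above; it grows clockwise to the stop at 1.05. Left anywhere from 0.35 up; stays where put (0.05 N m friction). Shaft: steel, 14 square, 16 tall, upright, the last 3 bevelled; the dark slot in its tip shows how the grip must lie. At 0 slot and sides lie square to the switch, the slot along its length (x).
- seat_b (a point): Where a handle sits on switch b, second from the left: on the shaft's axis, on the switch's flat top at the foot of the shaft, 66 above the bench. Fixed; axes as the plate's, its x running lengthwise along the switch (72 long in x, 56 wide in y).
- switch_c (a joint): Turn in rad of the shaft of switch c: 0 is OFF, the anticlockwise stop seen from above; it grows clockwise to the stop at 1.05. Left anywhere from 0.35 up; stays where put (0.05 N m friction). Shaft: steel, 14 square, 16 tall, upright, the last 3 bevelled; the dark slot in its tip shows how the grip must lie. At 0 slot and sides lie square to the switch, the slot along its length (x).
- seat_c (a point): Where a handle sits on switch c, third from the left: on the shaft's axis, on the switch's flat top at the foot of the shaft, 66 above the bench. Fixed; axes as the plate's, its x running lengthwise along the switch (72 long in x, 56 wide in y).
- switch_d (a joint): Turn in rad of the shaft of switch d: 0 is OFF, the anticlockwise stop seen from above; it grows clockwise to the stop at 1.05. Left anywhere from 0.35 up; stays where put (0.05 N m friction). Shaft: steel, 14 square, 16 tall, upright, the last 3 bevelled; the dark slot in its tip shows how the grip must lie. At 0 slot and sides lie square to the switch, the slot along its length (x).
- seat_d (a point): Where a handle sits on switch d, at the right (-y) end of the row: on the shaft's axis, on the switch's flat top at the foot of the shaft, 66 above the bench. Fixed; axes as the plate's, its x running lengthwise along the switch (72 long in x, 56 wide in y).
- handle_1: Black switch handle, one of three or four alike (one may be absent), upright in the drawer. Round skirt 50 across, 22 high; on it a grip bar 62 long (x), 18 wide (y), to 48 above the underside, white line along it. Bore below: 15.6 square along x and y, 18 deep, so 0.12 rad of play: turn it that far past OFF. Fits any switch, either way round. Origin: middle of underside, z up. 80 g.
- handle_2: Black switch handle, one of three or four alike (one may be absent), upright in the drawer. Round skirt 50 across, 22 high; on it a grip bar 62 long (x), 18 wide (y), to 48 above the underside, white line along it. Bore below: 15.6 square along x and y, 18 deep, so 0.12 rad of play: turn it that far past OFF. Fits any switch, either way round. Origin: middle of underside, z up. 80 g.
- handle_3: Black switch handle, one of three or four alike (one may be absent), upright in the drawer. Round skirt 50 across, 22 high; on it a grip bar 62 long (x), 18 wide (y), to 48 above the underside, white line along it. Bore below: 15.6 square along x and y, 18 deep, so 0.12 rad of play: turn it that far past OFF. Fits any switch, either way round. Origin: middle of underside, z up. 80 g.
- handle_4: Black switch handle, one of three or four alike (one may be absent), upright in the drawer. Round skirt 50 across, 22 high; on it a grip bar 62 long (x), 18 wide (y), to 48 above the underside, white line along it. Bore below: 15.6 square along x and y, 18 deep, so 0.12 rad of play: turn it that far past OFF. Fits any switch, either way round. Origin: middle of underside, z up. 80 g.
- screwdriver: Bystander, loose, to be left alone: screwdriver 190 long, lying across the near edge of the mounting plate. Origin: middle of its underside.
- rail_offcut: Bystander, loose, to be left alone: aluminium rail offcut 160 x 35 x 8, on the bench in front of the chest. Origin: middle of its underside.
- tape_measure: Bystander, loose, to be left alone: tape measure 70 x 66 x 36, on the bench in front of the chest, below the drawer's path. Origin: middle of its underside.
- tape_roll: Bystander, loose, to be left alone: black roll of tape 66 across, 19 high, on the bench near the robot. Origin: middle of its underside.

How it is judged (in metres and radians):
On the way, in this order (a step that is already met when the one before it is completed fails the run):
1. the drawer is pulled out to its stop (within 6 mm) (value of joint drawer above 0.174 m), for 0.2 s.
2. every handle sits fully home on a switch's shaft (within 4 mm of the switch's top) (((horizontal distance between handle_1 and seat_a below 0.005 m and z of handle_1 in the frame of seat_a below 0.004 m and angle between handle_1's own z axis and vertical below 0.1 rad) or (horizontal distance between handle_1 and seat_b below 0.005 m and z of handle_1 in the frame of seat_b below 0.004 m and angle between handle_1's own z axis and vertical below 0.1 rad) or (horizontal distance between handle_1 and seat_c below 0.005 m and z of handle_1 in the frame of seat_c below 0.004 m and angle between handle_1's own z axis and vertical below 0.1 rad) or (horizontal distance between handle_1 and seat_d below 0.005 m and z of handle_1 in the frame of seat_d below 0.004 m and angle between handle_1's own z axis and vertical below 0.1 rad)) and ((horizontal distance between handle_2 and seat_a below 0.005 m and z of handle_2 in the frame of seat_a below 0.004 m and angle between handle_2's own z axis and vertical below 0.1 rad) or (horizontal distance between handle_2 and seat_b below 0.005 m and z of handle_2 in the frame of seat_b below 0.004 m and angle between handle_2's own z axis and vertical below 0.1 rad) or (horizontal distance between handle_2 and seat_c below 0.005 m and z of handle_2 in the frame of seat_c below 0.004 m and angle between handle_2's own z axis and vertical below 0.1 rad) or (horizontal distance between handle_2 and seat_d below 0.005 m and z of handle_2 in the frame of seat_d below 0.004 m and angle between handle_2's own z axis and vertical below 0.1 rad)) and ((horizontal distance between handle_3 and seat_a below 0.005 m and z of handle_3 in the frame of seat_a below 0.004 m and angle between handle_3's own z axis and vertical below 0.1 rad) or (horizontal distance between handle_3 and seat_b below 0.005 m and z of handle_3 in the frame of seat_b below 0.004 m and angle between handle_3's own z axis and vertical below 0.1 rad) or (horizontal distance between handle_3 and seat_c below 0.005 m and z of handle_3 in the frame of seat_c below 0.004 m and angle between handle_3's own z axis and vertical below 0.1 rad) or (horizontal distance between handle_3 and seat_d below 0.005 m and z of handle_3 in the frame of seat_d below 0.004 m and angle between handle_3's own z axis and vertical below 0.1 rad)) and ((horizontal distance between handle_4 and seat_a below 0.005 m and z of handle_4 in the frame of seat_a below 0.004 m and angle between handle_4's own z axis and vertical below 0.1 rad) or (horizontal distance between handle_4 and seat_b below 0.005 m and z of handle_4 in the frame of seat_b below 0.004 m and angle between handle_4's own z axis and vertical below 0.1 rad) or (horizontal distance between handle_4 and seat_c below 0.005 m and z of handle_4 in the frame of seat_c below 0.004 m and angle between handle_4's own z axis and vertical below 0.1 rad) or (horizontal distance between handle_4 and seat_d below 0.005 m and z of handle_4 in the frame of seat_d below 0.004 m and angle between handle_4's own z axis and vertical below 0.1 rad))), for 0.2 s.
At the end, for the whole second after the job is handed in: Every handle that was in the drawer sits fully home and upright on a switch's shaft (within 4 mm in height and 5 mm sideways), its grip within 0.3 rad of the switch's length, that switch is at OFF (within 0.12 rad of the stop), the drawer is shut (within 8 mm) and all is at rest (((horizontal distance between handle_1 and seat_a below 0.005 m and z of handle_1 in the frame of seat_a below 0.004 m and angle between handle_1's own z axis and vertical below 0.1 rad and angle between the x axis of handle_1 and the x axis of seat_a, either way round below 0.3 rad and value of joint switch_a below 0.12 rad) or (horizontal distance between handle_1 and seat_b below 0.005 m and z of handle_1 in the frame of seat_b below 0.004 m and angle between handle_1's own z axis and vertical below 0.1 rad and angle between the x axis of handle_1 and the x axis of seat_b, either way round below 0.3 rad and value of joint switch_b below 0.12 rad) or (horizontal distance between handle_1 and seat_c below 0.005 m and z of handle_1 in the frame of seat_c below 0.004 m and angle between handle_1's own z axis and vertical below 0.1 rad and angle between the x axis of handle_1 and the x axis of seat_c, either way round below 0.3 rad and value of joint switch_c below 0.12 rad) or (horizontal distance between handle_1 and seat_d below 0.005 m and z of handle_1 in the frame of seat_d below 0.004 m and angle between handle_1's own z axis and vertical below 0.1 rad and angle between the x axis of handle_1 and the x axis of seat_d, either way round below 0.3 rad and value of joint switch_d below 0.12 rad)) and ((horizontal distance between handle_2 and seat_a below 0.005 m and z of handle_2 in the frame of seat_a below 0.004 m and angle between handle_2's own z axis and vertical below 0.1 rad and angle between the x axis of handle_2 and the x axis of seat_a, either way round below 0.3 rad and value of joint switch_a below 0.12 rad) or (horizontal distance between handle_2 and seat_b below 0.005 m and z of handle_2 in the frame of seat_b below 0.004 m and angle between handle_2's own z axis and vertical below 0.1 rad and angle between the x axis of handle_2 and the x axis of seat_b, either way round below 0.3 rad and value of joint switch_b below 0.12 rad) or (horizontal distance between handle_2 and seat_c below 0.005 m and z of handle_2 in the frame of seat_c below 0.004 m and angle between handle_2's own z axis and vertical below 0.1 rad and angle between the x axis of handle_2 and the x axis of seat_c, either way round below 0.3 rad and value of joint switch_c below 0.12 rad) or (horizontal distance between handle_2 and seat_d below 0.005 m and z of handle_2 in the frame of seat_d below 0.004 m and angle between handle_2's own z axis and vertical below 0.1 rad and angle between the x axis of handle_2 and the x axis of seat_d, either way round below 0.3 rad and value of joint switch_d below 0.12 rad)) and ((horizontal distance between handle_3 and seat_a below 0.005 m and z of handle_3 in the frame of seat_a below 0.004 m and angle between handle_3's own z axis and vertical below 0.1 rad and angle between the x axis of handle_3 and the x axis of seat_a, either way round below 0.3 rad and value of joint switch_a below 0.12 rad) or (horizontal distance between handle_3 and seat_b below 0.005 m and z of handle_3 in the frame of seat_b below 0.004 m and angle between handle_3's own z axis and vertical below 0.1 rad and angle between the x axis of handle_3 and the x axis of seat_b, either way round below 0.3 rad and value of joint switch_b below 0.12 rad) or (horizontal distance between handle_3 and seat_c below 0.005 m and z of handle_3 in the frame of seat_c below 0.004 m and angle between handle_3's own z axis and vertical below 0.1 rad and angle between the x axis of handle_3 and the x axis of seat_c, either way round below 0.3 rad and value of joint switch_c below 0.12 rad) or (horizontal distance between handle_3 and seat_d below 0.005 m and z of handle_3 in the frame of seat_d below 0.004 m and angle between handle_3's own z axis and vertical below 0.1 rad and angle between the x axis of handle_3 and the x axis of seat_d, either way round below 0.3 rad and value of joint switch_d below 0.12 rad)) and ((horizontal distance between handle_4 and seat_a below 0.005 m and z of handle_4 in the frame of seat_a below 0.004 m and angle between handle_4's own z axis and vertical below 0.1 rad and angle between the x axis of handle_4 and the x axis of seat_a, either way round below 0.3 rad and value of joint switch_a below 0.12 rad) or (horizontal distance between handle_4 and seat_b below 0.005 m and z of handle_4 in the frame of seat_b below 0.004 m and angle between handle_4's own z axis and vertical below 0.1 rad and angle between the x axis of handle_4 and the x axis of seat_b, either way round below 0.3 rad and value of joint switch_b below 0.12 rad) or (horizontal distance between handle_4 and seat_c below 0.005 m and z of handle_4 in the frame of seat_c below 0.004 m and angle between handle_4's own z axis and vertical below 0.1 rad and angle between the x axis of handle_4 and the x axis of seat_c, either way round below 0.3 rad and value of joint switch_c below 0.12 rad) or (horizontal distance between handle_4 and seat_d below 0.005 m and z of handle_4 in the frame of seat_d below 0.004 m and angle between handle_4's own z axis and vertical below 0.1 rad and angle between the x axis of handle_4 and the x axis of seat_d, either way round below 0.3 rad and value of joint switch_d below 0.12 rad)) and value of joint drawer below 0.008 m and linear speed of each of handle_1, handle_2, handle_3, handle_4 below 0.02 m/s); the robot touches nothing.
It fails at once if a bystander (screwdriver, rail offcut, tape measure or tape roll) is knocked more than 3 cm away (distance of any of screwdriver, rail_offcut, tape_measure, tape_roll from where it was at the start of the episode above 0.03 m).
Of handle_1, handle_2, handle_3, handle_4 only 3 to 4 are there at a start; the rules pass over those that are not, and their reading is None.
At some moment in a run one of handle_1, handle_2, handle_3, handle_4 may be knocked a few centimetres aside while the robot is not near it.
It also fails if it takes over 210 s, if anything falls off the work surface, if the arm or the gripper's body presses on something with over 40 N, if the wrist force passes 120 N, or if a joint passes its speed limit or range.

### The arm

A 6-joint arm with a two-finger parallel gripper is mounted at the origin on the work surface. World frame = base frame: x ahead of the robot, y to its left, z up, the work surface at z = 0. Lengths are in mm, angles in rad, forces in N, time in s.
With the tool pointing down it reaches from about 325 to 900 mm from the base axis. Payload 6.1 kg.
Tool frame: the origin (TCP) lies between the finger pads; the fingertips stand 8 mm ahead of it and the grasp point (between the pads) lies 11 mm behind it; z points along the fingers, y is the direction in which the jaws open and shut (so a half turn about z gives the same grasp; the last joint's range is limited). The gripper opens to 87 mm and grips with 3 to 60 N. Pads are 19 mm wide; open, the fingers measure 117 mm over their backs; the gripper's body (75 mm by 190 mm) begins 51 mm behind the grasp point.
Start: joints at [1.097, 0.22, 1.526, -0, 1.395, -0.126], TCP at [213.017, 587.571, 230.538] pointing down, gripper open.
Joint ranges: [-2.98, 2.98], [-0.91, 2.08], [0.09, 2.57], [-1.24, 4.39], [0.2, 2.65], [-2.68, 2.68]. Speed limits (rad/s): [2.57, 2.57, 3.01, 3.14, 3.14, 3.14].

### API

Orientations are given as [roll, pitch, yaw] about the fixed x, y, z axes, in that order (R = Rz(yaw) Ry(pitch) Rx(roll)).
In Python, from station import r, vision, job gives the robot as it stands.
- The arm moves only by the shell command python3 -m inch 'ROWS' [FORCE]. ROWS is text: rows parted by semicolons, each of 7 numbers parted by spaces: the shift along the tool's x, y, z in mm, then the turn, a rotation vector about the tool's x, y, z in degrees, then the closure, from 0 (fully open) to 1 (shut). A call has 1 to 12 rows; each row shifts and turns the commanded pose from where the row before left it, along the tool's axes as they then stand; what a row does not reach is not made up. A row lasts 1/10 s, in which the tool goes at most 50 mm and 8.59 degrees, less where a joint would pass 70% of its speed; a pose out of reach is approached as far as the arm can. A call is refused whole if a number of a shift passes 50 or a number of a turn 8.59, either way. A call with a gripper value outside its range is refused whole. The fingers move at their own pace and stop on an object; FORCE is the grip in N (left out, the last holds). Time passes only in rows, so rows that do not move let the fingers close. It gives the time, the measured TCP pose, the force and the opening at its end, in the units of the state.
- r.get_state(): the state, without advancing time (a new reading comes with each control period).
- vision.capture(name): name is "scene" or "top"; returns a dict with "img" (400x640x3 uint8, red, green, blue), "K" (3x3 intrinsics, pixels), "k1" (the pictures are not rectified: a ray, as slopes to the right and down, at radius r is drawn at 1 + k1 r^2 times it, then the intrinsics apply), "position" and "orientation" of the camera in the world. Camera axes: x right, y down, z forward; pixel columns grow to the right and rows downward; lengths in mm; the calibration is good to about 2 mm. A picture is of the moment at which its call begins. There is no depth.
- job.hand_in(): hands the job in, once; it reports no verdict.
The state is a dict: "t": time; "joints": joint angles; "joint_vel": joint speeds; "joint_efforts": joint torques, N m; "ee_pos": TCP position; "tool_rot": TCP orientation; "ft_force": force on the tool from outside, world axes, zero at the start; "torque": the same for the moment, N m; "width": opening from 0.0 (shut) to 1.0 (fully open).
Only numpy, scipy, OpenCV 4.12 (cv2) and the standard library are available. Lean on these libraries where they do the work, as an engineer would, in place of code of your own. Each camera call takes 0.05 s, during which the arm holds its last target.

## Working session

There is one attempt and no reset: what is moved stays moved. The work goes in short steps, Python scripts to look and compute and a shell command to move; the robot and the scene stay as the last step left them, time stands still between calls to the robot, and variables do not carry over. Pictures are saved under pics/ and viewed, and the job is handed in when it is done.

```bash
ls -la; mkdir -p pics; cat > h.py <<'E'
import numpy as np, cv2
from scipy.spatial.transform import Rotation as R
from station import r, vision, job
def cap(n,f=None):
    c=vision.capture(n)
    if f: cv2.imwrite('pics/'+f,c['img'][:,:,::-1])
    return c
def camR(c):
    o=np.array(c['orientation'],float)
    return o if o.shape==(3,3) else R.from_euler('xyz',o).as_matrix()
def ray(c,u,v):
    K=np.array(c['K']);k=c['k1']
    xd=(u-K[0,2])/K[0,0];yd=(v-K[1,2])/K[1,1]
    x,y=xd,yd
    for _ in range(30):
        s=1+k*(x*x+y*y);x,y=xd/s,yd/s
    return camR(c)@np.array([x,y,1.])
def onz(c,u,v,z):
    d=ray(c,u,v);p=np.array(c['position'],float)
    return p+d*(z-p[2])/d[2]
def proj(c,P):
    q=camR(c).T@(np.array(P,float)-np.array(c['position'],float))
    x,y=q[0]/q[2],q[1]/q[2];s=1+c['k1']*(x*x+y*y);K=np.array(c['K'])
    return np.array([K[0,0]*x*s+K[0,2],K[1,1]*y*s+K[1,2]])
E
python3 - <<'E'
from h import *
for n in('scene','top'):
    c=cap(n,n+'0.png');print(n,c['K'],c['k1'],c['position'],c['orientation'])
print(r.get_state())
E
```

```text
total 12
drwxr-xr-x  3 agent agent 4096 Dec  6 18:03 .
drwxr-xr-x 23 root  root  4096 Dec  6 18:03 ..
drwxr-xr-x  2 agent agent 4096 Dec  6 18:03 pics
scene [[507.76771807   0.         312.97849924]
 [  0.         507.76771807 198.95709388]
 [  0.           0.           1.        ]] -0.09236569012392597 [ 855.22070812  545.40912741 1064.37885071] [-2.55171565  0.01204518  2.63824055]
top [[402.16620102   0.         319.48906695]
 [  0.         402.16620102 204.32196451]
 [  0.           0.           1.        ]] -0.06134087873454636 [ 476.9668808   -44.38271368 1080.38979944] [-3.03825777  0.0114753  -1.5668825 ]
{'t': 0.1, 'joints': array([ 1.09689107e+00,  2.21143539e-01,  1.52750614e+00, -1.35148977e-05,
        1.39468270e+00, -1.26052749e-01]), 'joint_vel': array([-0.00042326, -0.00254827, -0.00429729,  0.00054746,  0.00152384,
       -0.00095835]), 'joint_efforts': array([ 5.44329469e-04, -4.95939052e+01, -3.88520551e+01,  7.02421018e-02,
        5.15620178e-02, -2.64531923e-05]), 'ee_pos': array([212.77972625, 587.08631204, 229.54394054]), 'tool_rot': array([-3.13986506e+00, -2.05520545e-04,  2.79374234e+00]), 'ft_force': array([-0.17795147,  0.1659751 ,  0.95656866]), 'torque': array([-0.0213948 , -0.01820728,  0.03747779]), 'width': 0.9999271259030461}
```

View pics/scene0.png

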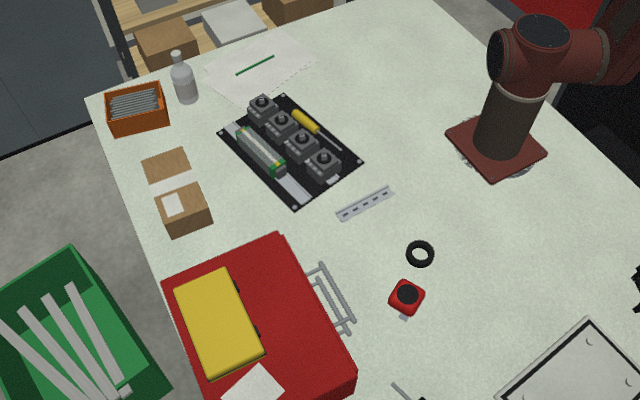

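View pics/top0.png

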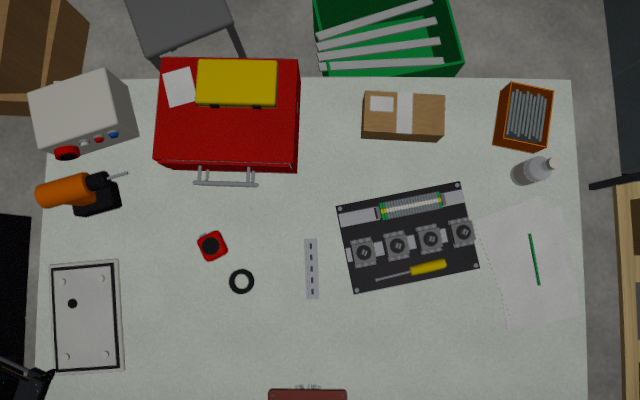

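The top view shows the chest at upper left (pull bars near pixel 225,180). The plate is at right, its switches running from 363,252 to 462,232. I'll zoom in for detail.

```bash
python3 - <<'E'
from h import *
c=cap('top');i=c['img'][:,:,::-1]
a=cv2.resize(i[140:210,140:320],None,fx=4.4,fy=4.4,interpolation=cv2.INTER_CUBIC)
b=cv2.resize(i[175:300,330:490],None,fx=4.4,fy=4.4,interpolation=cv2.INTER_CUBIC)
cv2.imwrite('pics/a.png',a);cv2.imwrite('pics/b.png',b)
c=cap('scene');i=c['img'][:,:,::-1]
b=cv2.resize(i[85:215,210:370],None,fx=4.4,fy=4.4,interpolation=cv2.INTER_CUBIC)
cv2.imwrite('pics/d.png',b)
E
```

```text
(no output)
```

View pics/a.png

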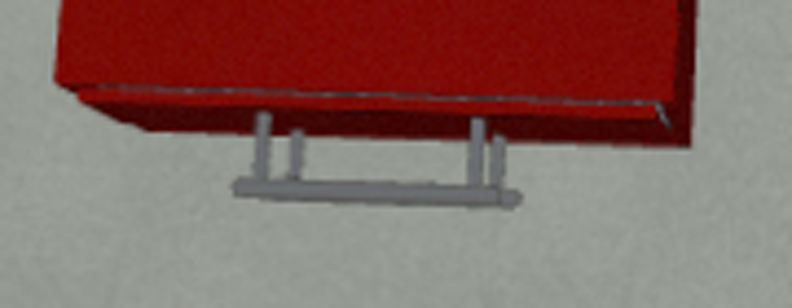

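View pics/b.png

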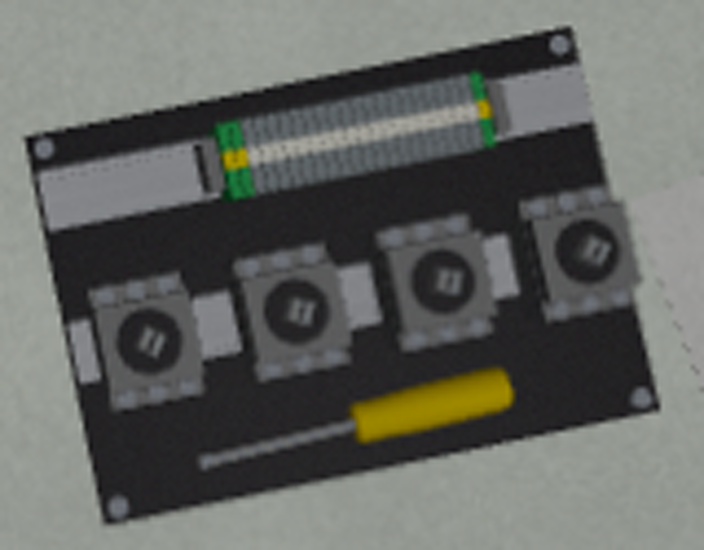

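View pics/d.png

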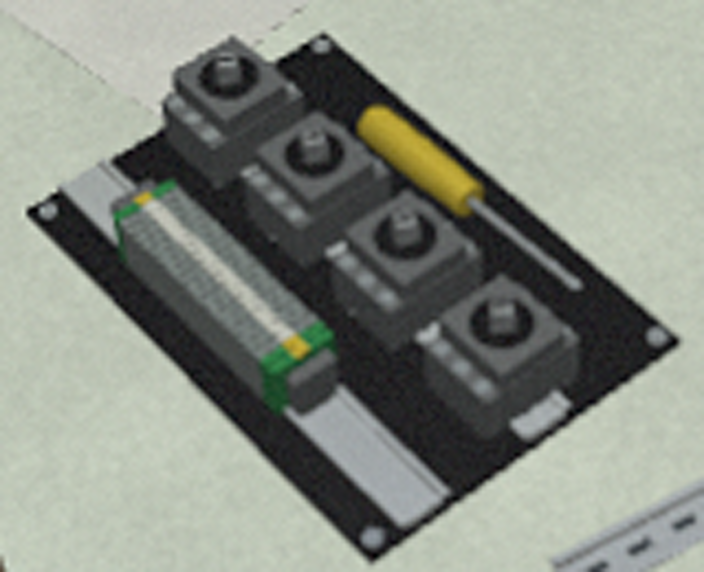

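```bash
cat >> h.py <<'E'
def meas_plate():
    out=[]
    return out
E
python3 - <<'E'
from h import *
c=cap('top')
P=[onz(c,330+u/4.4,175+v/4.4,5) for u,v in[(26,136),(573,27),(658,410),(105,523)]]
for p in P:print(p.round(1))
print('ctr',np.mean(P,0).round(1))
ym=[np.arctan2(*(b-a)[[1,0]]) for a,b in[(P[1],P[0]),(P[2],P[3]),]];print('y-axis yaw',[round(x-np.pi/2,4) for x in ym])
print('x yaw',[round(np.arctan2(*(b-a)[[1,0]]),4) for a,b in[(P[2],P[1]),(P[3],P[0])]])
# ring centres by dark circle: threshold within
g=cv2.cvtColor(c['img'],cv2.COLOR_RGB2GRAY)
for u,v in [(150,342),(298,311),(443,281),(592,250)]:
    print('ring z66',onz(c,330+u/4.4,175+v/4.4,66).round(1))
for u,v in [(152,342),(299,313),(450,281),(597,250)]:
    print('tip z82',onz(c,330+u/4.4,175+v/4.4,82).round(1))
for u,v in [(237,187),(492,198)]:
    print('bar',onz(c,140+u/4.4,140+v/4.4,122).round(1))
for u,v in [(60,83),(690,102)]:
    print('chest front top',onz(c,140+u/4.4,140+v/4.4,150).round(1))
c=cap('scene')
P=[onz(c,210+u/4.4,85+v/4.4,5) for u,v in[(375,562),(28,210),(322,34),(680,343)]]
for p in P:print('scene corner',p.round(1))
print('ctr',np.mean(P,0).round(1))
for u,v in [(501,322),(403,236),(314,155),(229,76)]:
    print('ring z66',onz(c,210+u/4.4,85+v/4.4,66).round(1))
E
```

```text
[584.3 -75.7   5. ]
[ 652.8 -413.5    5. ]
[ 418.6 -458.6    5. ]
[ 351.5 -123.1    5. ]
ctr [ 501.8 -267.7    5. ]
y-axis yaw [np.float64(0.2001), np.float64(0.1974)]
x yaw [np.float64(0.1901), np.float64(0.2007)]
ring z66 [ 460.5 -144.6   66. ]
ring z66 [ 478.2 -229.2   66. ]
ring z66 [ 495.4 -312.7   66. ]
ring z66 [ 513.2 -399.4   66. ]
tip z82 [ 460.8 -144.1   82. ]
tip z82 [ 477.1 -226.8   82. ]
tip z82 [ 495.1 -312.5   82. ]
tip z82 [ 512.6 -396.7   82. ]
bar [628.9 273.  122. ]
bar [622.8 130.8 122. ]
chest front top [681.7 364.  150. ]
chest front top [670.7  20.4 150. ]
scene corner [582.2 -67.6   5. ]
scene corner [ 651.4 -406.9    5. ]
scene corner [ 419.5 -453.8    5. ]
scene corner [ 350.7 -115.5    5. ]
ctr [ 501.  -260.9    5. ]
ring z66 [ 460.4 -140.    66. ]
ring z66 [ 478.8 -223.9   66. ]
ring z66 [ 495.3 -306.8   66. ]
ring z66 [ 511.4 -392.1   66. ]
```

```bash
cat >> h.py <<'E'
def plan(x,y,z,yaw=None):
    s=r.get_state();p=s['ee_pos'];Rt=R.from_euler('xyz',s['tool_rot'])
    cy=s['tool_rot'][2]
    if yaw is None: yaw=cy
    d=(yaw-cy+np.pi)%(2*np.pi)-np.pi
    T=R.from_euler('xyz',[np.pi,0,yaw]).as_matrix()
    print('turn z deg',round(-np.degrees(d),2),'then shift tool',(T.T@(np.array([x,y,z])-p)).round(1),'| now',p.round(1),s['tool_rot'].round(3),'F',s['ft_force'].round(1),'w',round(s['width']*87,1),'t',round(s['t'],2),'j',s['joints'].round(2))
E
python3 - <<'E'
from h import *
plan(626,202,160,1.534)
c=cap('scene');i=c['img'][:,:,::-1]
b=cv2.resize(i[225:400,200:420],None,fx=3.3,fy=3.3,interpolation=cv2.INTER_CUBIC)
cv2.imwrite('pics/e.png',b)
E
```

```text
turn z deg 72.18 then shift tool [-369.9  427.    70.1] | now [212.9 587.4 230.1] [-3.141 -0.     2.794] F [0.6 0.9 0.5] w 86.9 t 0.3 j [ 1.1   0.22  1.53 -0.    1.39 -0.13]
```

View pics/e.png

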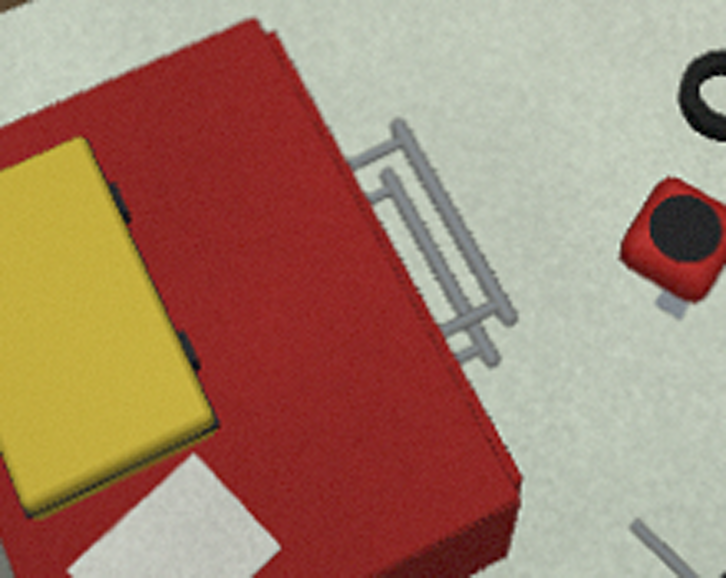

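```bash
python3 -m inch '0 0 0 0 0 8 0.5;0 0 0 0 0 8 0.65;0 0 0 0 0 8 0.65;0 0 0 0 0 8 0.65;0 0 0 0 0 8 0.65;0 0 0 0 0 8 0.65;0 0 0 0 0 8 0.65;0 0 0 0 0 8 0.65;0 0 0 0 0 8 0.65' 15;
python3 -m inch '-37 42 0 0 0 0 0.65;-37 42 0 0 0 0 0.65;-37 42 0 0 0 0 0.65;-37 42 0 0 0 0 0.65;-37 42 0 0 0 0 0.65;-37 42 0 0 0 0 0.65;-37 42 0 0 0 0 0.65;-37 42 0 0 0 0 0.65;-37 42 0 0 0 0 0.65;-37 42 0 0 0 0 0.65;0 0 20 0 0 0 0.65;0 0 20 0 0 0 0.65'
python3 - <<'E'
from h import *
c=cap('scene','s1.png')
for u,v in [(400,122),(511,320)]: print(onz(c,200+u/3.3,225+v/3.3,122).round(1))
t=cap('top')
A=cv2.resize(c['img'][225:345,260:410],None,fx=4,fy=4)
B=cv2.resize(t['img'][120:240,150:300],None,fx=4,fy=4)
cv2.imwrite('pics/f.png',np.vstack([A])[:,:,::-1]);cv2.imwrite('pics/g.png',B[:,:,::-1])
plan(626,202,116,1.534)
E
```

```text
t: 1.25
ee_pos: [213.0, 587.5, 230.5]
tool_rot: [-3.142, 0.0, 1.531]
ft_force: [1.0, -0.4, -0.6]
width: 0.368
t: 2.45
ee_pos: [578.7, 242.9, 190.7]
tool_rot: [3.14, -0.001, 1.534]
ft_force: [-0.7, 0.2, -1.2]
width: 0.351
[621.6 132.8 122. ]
[628.2 277.1 122. ]
turn z deg 0.12 then shift tool [-39.5  52.4  70.9] | now [575.1 243.4 186.9] [-3.136e+00  2.000e-03  1.536e+00] F [-0.4  0.4 -0.8] w 30.8 t 2.55 j [0.27 0.26 1.57 0.   1.32 0.31]
```

View pics/f.png

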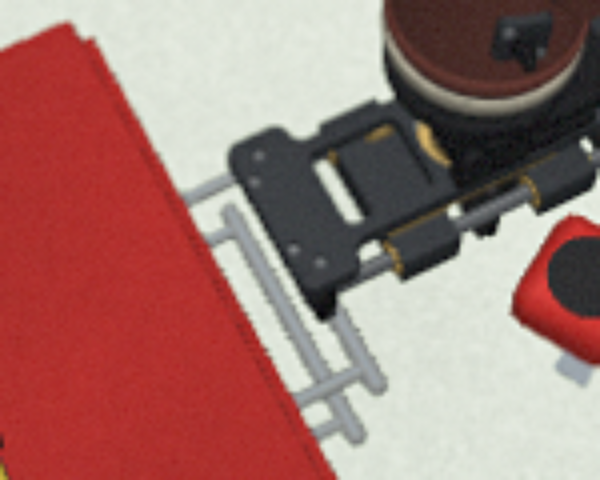

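View pics/g.png

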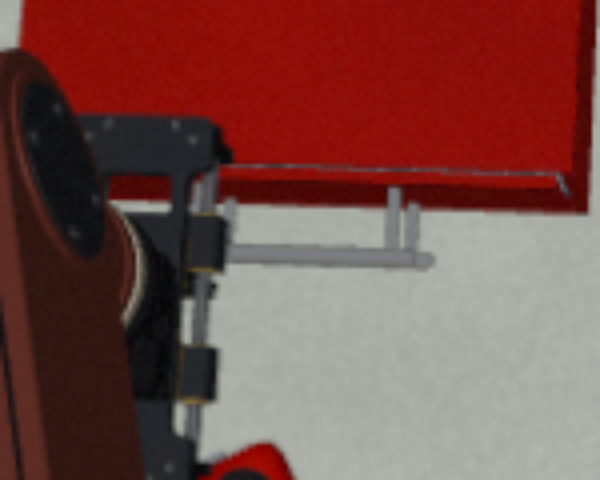

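```bash
python3 -m inch '-20 25 0 0 0 0 0.65;-19 25 0 0 0 0 0.65;0 0 0 0 0 0 0.65;0 0 0 0 0 0 0.65'
python3 - <<'E'
from h import *
plan(625,203,114,1.527)
E
```

```text
t: 2.95
ee_pos: [625.8, 204.0, 191.4]
tool_rot: [3.141, -0.0, 1.536]
ft_force: [0.0, 0.2, 0.5]
width: 0.345
turn z deg 0.54 then shift tool [-1.  -0.8 77.4] | now [625.8 204.  191.4] [ 3.141 -0.     1.536] F [0.  0.2 0.5] w 30.0 t 2.95 j [0.2  0.33 1.47 0.   1.34 0.23]
```

```bash
python3 -m inch '0 -1 20 0 0 0.5 0.65;0 0 20 0 0 0 0.65;0 0 20 0 0 0 0.65;0 0 17 0 0 0 0.65;0 0 0 0 0 0 0.65'
python3 -m inch '0 0 0 0 0 0 0.9;0 0 0 0 0 0 0.9;0 0 0 0 0 0 0.9' 15
python3 - <<'E'
from h import *
plan(625-180,203+8,114,1.527)
E
```

```text
t: 3.45
ee_pos: [621.9, 204.4, 110.6]
tool_rot: [-3.136, 0.001, 1.53]
ft_force: [0.3, 0.2, 0.1]
width: 0.351
t: 3.75
ee_pos: [625.4, 204.3, 115.2]
tool_rot: [3.139, -0.001, 1.529]
ft_force: [-0.3, 0.8, 0.3]
width: 0.165
turn z deg 0.09 then shift tool [  -1.2 -180.6    1.2] | now [625.4 204.3 115.2] [ 3.139e+00 -1.000e-03  1.529e+00] F [-0.3  0.8  0.3] w 14.3 t 3.75 j [0.2  0.39 1.54 0.   1.21 0.24]
```

```bash
python3 -m inch '0 0 0 0 0 0 0.9;0 -20 0 0 0 0 0.9;0 -20 0 0 0 0 0.9;0 -20 0 0 0 0 0.9;0 -20 0 0 0 0 0.9;0 -20 0 0 0 0 0.9;0 -20 0 0 0 0 0.9;0 -20 0 0 0 0 0.9;0 -15 0 0 0 0 0.9;0 0 0 0 0 0 0.9'
python3 - <<'E'
from h import *
plan(625-180,203+8,114,1.527)
E
```

```text
t: 4.75
ee_pos: [468.7, 209.2, 114.9]
tool_rot: [3.141, 0.003, 1.529]
ft_force: [-2.5, -6.9, 3.4]
width: 0.118
turn z deg 0.12 then shift tool [  0.7 -23.7   0.9] | now [468.7 209.2 114.9] [3.141e+00 3.000e-03 1.529e+00] F [-2.5 -6.9  3.4] w 10.3 t 4.75 j [ 0.27  0.07  1.92 -0.    1.15  0.31]
```

```bash
python3 -m inch '0 -6 0 0 0 0 0.9;0 -6 0 0 0 0 0.9;0 -4 0 0 0 0 0.9;0 0 0 0 0 0 0.9'; python3 -m inch '0 -3 0 0 0 0 0.9;0 0 0 0 0 0 0.9'; python3 -m inch '0 -3 0 0 0 0 0.9;0 0 0 0 0 0 0.9';
```

```text
t: 5.15
ee_pos: [454.3, 209.7, 114.8]
tool_rot: [3.14, 0.003, 1.529]
ft_force: [-1.6, -7.2, 5.3]
width: 0.123
t: 5.35
ee_pos: [453.6, 209.7, 114.9]
tool_rot: [3.135, 0.002, 1.528]
ft_force: [7.5, -7.7, -2.8]
width: 0.117
t: 5.55
ee_pos: [453.5, 209.8, 115.0]
tool_rot: [3.128, 0.001, 1.528]
ft_force: [20.7, -7.3, -12.4]
width: 0.118
```

```bash
python3 -m inch '0 3 0 0 0 0 0.9;0 0 0 0 0 0 0.65;0 0 0 0 0 0 0.65;0 0 0 0 0 0 0.65;0 0 -30 0 0 0 0.6;0 0 -30 0 0 0 0.6;0 0 -30 0 0 0 0.6;0 0 -30 0 0 0 0.6'
python3 -m inch '-45 -10 -20 0 0 0 0.4;-45 -10 0 0 0 0 0.4;-45 -10 0 0 0 0 0.4;-45 -10 0 0 0 0 0.4;-45 -10 0 0 0 0 0.4;-40 0 0 0 0 0 0.4'
python3 - <<'E'
from h import *
plan(625-180,203+8,114,1.527)
t=cap('top','t2.png');c=cap('scene','s2.png')
B=cv2.resize(t['img'][100:250,130:330],None,fx=4,fy=4)
A=cv2.resize(c['img'][220:400,220:440],None,fx=3.5,fy=3.5)
cv2.imwrite('pics/a2.png',A[:,:,::-1])
cv2.imwrite('pics/b2.png',B[:,:,::-1])
E
```

```text
t: 6.35
ee_pos: [450.1, 211.6, 234.6]
tool_rot: [-3.141, -0.0, 1.529]
ft_force: [0.8, -0.3, 0.1]
width: 0.399
t: 6.95
ee_pos: [388.3, -52.3, 253.6]
tool_rot: [3.141, 0.0, 1.529]
ft_force: [0.9, -0.5, 0.4]
width: 0.601
turn z deg 0.11 then shift tool [265.5  45.1 139.6] | now [388.3 -52.3 253.6] [3.141 0.    1.529] F [ 0.9 -0.5  0.4] w 52.3 t 6.95 j [-0.34 -0.39  2.06  0.    1.48 -0.29]
```

View pics/a2.png

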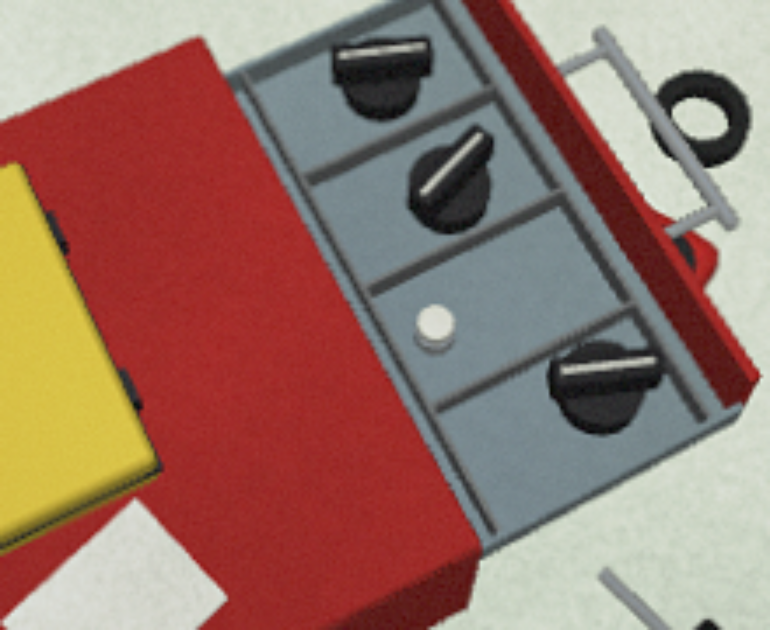

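View pics/b2.png

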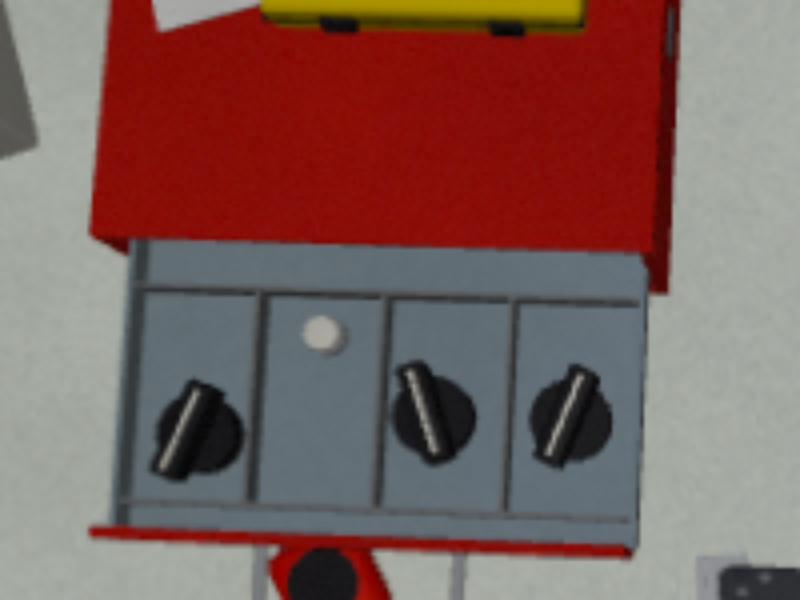

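```bash
cat >> h.py <<'E'
def lines(c,box,z=128,thr=135):
    """white grip lines: bright elongated blobs that are enclosed by black"""
    u0,v0,u1,v1=box
    g=cv2.resize(cv2.cvtColor(c['img'],cv2.COLOR_RGB2GRAY)[v0:v1,u0:u1],None,fx=4,fy=4,interpolation=cv2.INTER_CUBIC)
    dark=(g<60).astype(np.uint8)
    hull=cv2.morphologyEx(dark,cv2.MORPH_CLOSE,np.ones((13,13),np.uint8))
    m=((hull>0)&(g>85)).astype(np.uint8)
    n,l,st,ce=cv2.connectedComponentsWithStats(m)
    out=[]
    for k in range(1,n):
        if st[k,4]<60: continue
        pts=np.argwhere(l==k)[:,::-1].astype(np.float32)
        (cx,cy),(w,h),a=cv2.minAreaRect(pts)
        if max(w,h)<2.2*min(w,h) or max(w,h)<30: continue
        vx,vy,x,y=cv2.fitLine(pts,cv2.DIST_L2,0,.01,.01).ravel()
        L=max(w,h)/2
        f=lambda X,Y: onz(c,u0+(X+.5)/4-.5,v0+(Y+.5)/4-.5,z)
        A,B=f(cx-vx*L,cy-vy*L),f(cx+vx*L,cy+vy*L)
        M=(A+B)/2;d=B-A
        yaw=np.arctan2(d[1],d[0]); yaw=(yaw+np.pi/2)%np.pi-np.pi/2
        out.append((M.round(1),round(float(yaw),3),round(float(np.linalg.norm(d)),1),(round(u0+cx/4,1),round(v0+cy/4,1))))
    return out
E
python3 - <<'E'
from h import *
t=cap('top');c=cap('scene')
for x in lines(t,(130,165,300,235)):print('top',*x)
for x in lines(c,(280,220,430,350)):print('scene',*x)
E
```

```text
top [595.5 186.3 128. ] -0.001 23.0 (228.5, 196.2)
top [579.8 169.2 128. ] 0.325 52.2 (235.4, 202.8)
top [578.1  83.7 128. ] -0.38 52.5 (270.9, 203.6)
top [568.4 316.6 128. ] -0.396 51.9 (174.7, 207.4)
scene [577.2  85.4 128. ] -0.378 28.9 (328.9, 234.4)
scene [579.1 171.3 128. ] 0.315 54.5 (348.9, 266.8)
```

```bash
python3 - <<'E'
from h import *
t=cap('top');c=cap('scene')
T=[(150,342),(298,311),(443,281),(592,250)]
S=[(501,322),(403,236),(314,155),(229,76)]
rows=[]
for im,L,o in((t,T,(330,175)),(c,S,(210,85))):
    row=[]
    for u,v in L:
        x,y=int(round(o[0]+u/4.4)),int(round(o[1]+v/4.4))
        row.append(cv2.resize(im['img'][y-9:y+10,x-9:x+10],(190,190),interpolation=cv2.INTER_NEAREST));
        print(x,y)
    rows.append(np.hstack(row))
cv2.imwrite('pics/sw.png',np.vstack(rows)[:,:,::-1])
E
```

```text
364 253
398 246
431 239
465 232
324 158
302 139
281 120
262 102
```

View pics/sw.png

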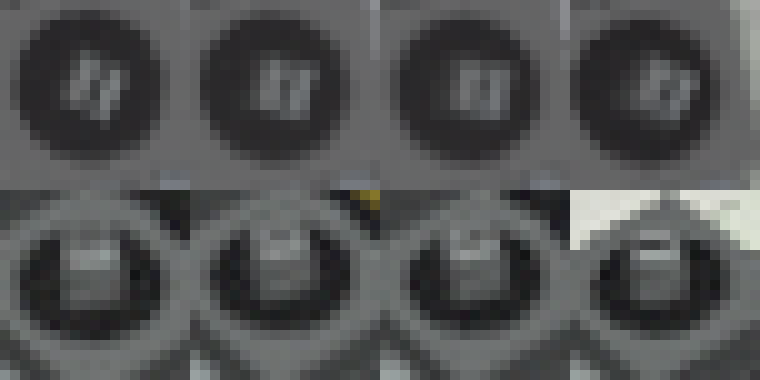

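```bash
cat >> h.py <<'E'
def rectify(cam,cx,cy,z,half=24,step=0.5,n=6):
    """averaged patch on plane z; columns -> world x, rows -> world y"""
    cs=[cap(cam) for _ in range(n)]
    c=cs[0];im=np.mean([q['img'].mean(2) for q in cs],0).astype(np.float32)
    a=np.arange(-half,half+.01,step)
    mp=np.array([[proj(c,(cx+i,cy+j,z)) for i in a] for j in a],np.float32)
    return c,im,a,mp
def slot(c,im,cx,cy,half=24,step=.5,rad=9):
    a=np.arange(-half,half+.01,step)
    mp=np.array([[proj(c,(cx+i,cy+j,82)) for i in a] for j in a],np.float32)
    p=cv2.remap(im,mp[...,0],mp[...,1],cv2.INTER_CUBIC)
    X,Y=np.meshgrid(a,a)
    return p,X,Y
E
python3 - <<'E'
from h import *
cs=[cap('top') for _ in range(6)]
c=cs[0];im=np.mean([q['img'].mean(2) for q in cs],0).astype(np.float32)
np.save('im.npy',im)
out=[]
for n,(x,y) in zip('abcd',[(460.8,-144.1),(477.1,-226.8),(495.1,-312.5),(512.6,-396.7)]):
    p,X,Y=slot(c,im,x,y)
    b=(p>p[(X**2+Y**2<20**2)].min()+0.5*(np.percentile(p[X**2+Y**2<100],97)-p[(X**2+Y**2<20**2)].min()))&(X**2+Y**2<14**2)
    cx,cy=X[b].mean(),Y[b].mean()
    gx=cv2.Sobel(p,cv2.CV_32F,1,0,ksize=5);gy=cv2.Sobel(p,cv2.CV_32F,0,1,ksize=5)
    res=[]
    for rad in(5,7,9,11):
        w=np.exp(-((X-cx)**2+(Y-cy)**2)/(2*(rad/1.5)**2));g=(gx+1j*gy)
        m=np.abs(g)**2*w
        four=np.angle((np.abs(g)**2*w*np.exp(4j*np.angle(g))).sum())/4
        two=np.angle((m*np.exp(2j*np.angle(g))).sum())/2
        four=(four-(-0.5)+np.pi/4)%(np.pi/2)-np.pi/4-0.5
        two=(two+np.pi/2-(-.5)+np.pi/2)%np.pi-np.pi/2-.5
        res.append((round(four,2),round(two,2)))
    print(n,'centroid',round(x+cx,1),round(y+cy,1),b.sum()*.25,'yaw(4fold,2fold)',res)
    q=cv2.normalize(p,None,0,255,cv2.NORM_MINMAX).astype(np.uint8)
    # show x up, y left
    out.append(cv2.resize(np.flip(q.T,(0,1)),(190,190)))
cv2.imwrite('pics/rect.png',np.hstack(out))
E
```

```text
a centroid 462.1 -142.9 128.5 yaw(4fold,2fold) [(np.float64(-0.39), np.float64(-0.37)), (np.float64(-0.4), np.float64(-0.37)), (np.float64(-0.4), np.float64(-0.36)), (np.float64(-0.4), np.float64(-0.35))]
b centroid 479.0 -227.0 159.75 yaw(4fold,2fold) [(np.float64(-0.25), np.float64(-0.25)), (np.float64(-0.24), np.float64(-0.26)), (np.float64(-0.24), np.float64(-0.27)), (np.float64(-0.24), np.float64(-0.27))]
c centroid 495.9 -311.6 178.0 yaw(4fold,2fold) [(np.float64(-0.21), np.float64(-0.23)), (np.float64(-0.2), np.float64(-0.24)), (np.float64(-0.19), np.float64(-0.24)), (np.float64(-0.19), np.float64(-0.24))]
d centroid 513.2 -397.2 205.5 yaw(4fold,2fold) [(np.float64(-0.48), np.float64(-0.49)), (np.float64(-0.48), np.float64(-0.48)), (np.float64(-0.48), np.float64(-0.46)), (np.float64(-0.47), np.float64(-0.44))]
```

View pics/rect.png

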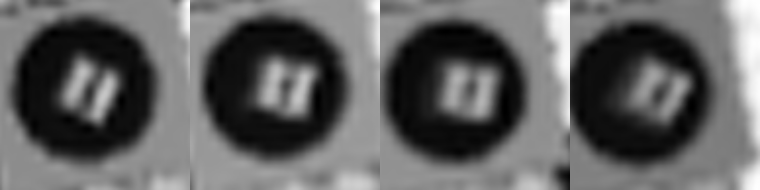

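```bash
python3 -m inch '0 0 0 0 0 8.4 0.5;0 0 0 0 0 8.4 0.5;0 0 0 0 0 8.4 0.5;0 0 0 0 0 8.4 0.5;0 0 0 0 0 8.4 0.5;0 0 0 0 0 8.4 0.5;0 0 0 0 0 8.4 0.5;0 0 0 0 0 8.4 0.5;0 0 0 0 0 8.4 0.5;0 0 0 0 0 8.4 0.5;0 0 0 0 0 8.4 0.5;0 0 0 0 0 8.4 0.5'
python3 -m inch '0 0 0 0 0 8.4 0.5;0 0 0 0 0 0 0.5'
python3 - <<'E'
from h import *
plan(578,84.5,160,-.38)
E
```

```text
t: 8.75
ee_pos: [389.6, -50.6, 253.4]
tool_rot: [-3.142, 0.0, -0.236]
ft_force: [0.1, -0.4, 0.4]
width: 0.496
t: 8.95
ee_pos: [389.6, -50.7, 253.4]
tool_rot: [-3.142, 0.0, -0.378]
ft_force: [0.0, -0.1, -0.3]
width: 0.499
turn z deg 0.12 then shift tool [ 124.8 -195.4   93.4] | now [389.6 -50.7 253.4] [-3.142  0.    -0.378] F [ 0.  -0.1 -0.3] w 43.4 t 8.95 j [-0.33 -0.39  2.05  0.    1.48  1.62]
```

```bash
python3 -m inch '20 -32 0 0 0 0 0.5;21 -33 0 0 0 0 0.5;21 -33 15 0 0 0 0.5;21 -33 15 0 0 0 0.5;21 -32 15 0 0 0 0.5;21 -32 15 0 0 0 0.5;0 0 15 0 0 0 0.5;0 0 0 0 0 0 0.5;0 0 0 0 0 0 0.5'
python3 - <<'E'
from h import *
plan(578,84.5,113,-.38)
c=cap('scene');t=cap('top')
A=cv2.resize(c['img'][180:300,270:420],None,fx=4,fy=4,interpolation=cv2.INTER_CUBIC)
cv2.imwrite('pics/a3.png',A[:,:,::-1])
E
```

```text
t: 9.85
ee_pos: [576.7, 83.9, 178.1]
tool_rot: [3.141, 0.001, -0.376]
ft_force: [-0.1, -0.2, 0.3]
width: 0.501
turn z deg 0.25 then shift tool [ 1.  -1.1 65.1] | now [576.7  83.9 178.1] [ 3.141e+00  1.000e-03 -3.760e-01] F [-0.1 -0.2  0.3] w 43.6 t 9.85 j [ 0.01  0.16  1.69 -0.    1.29  1.96]
```

View pics/a3.png

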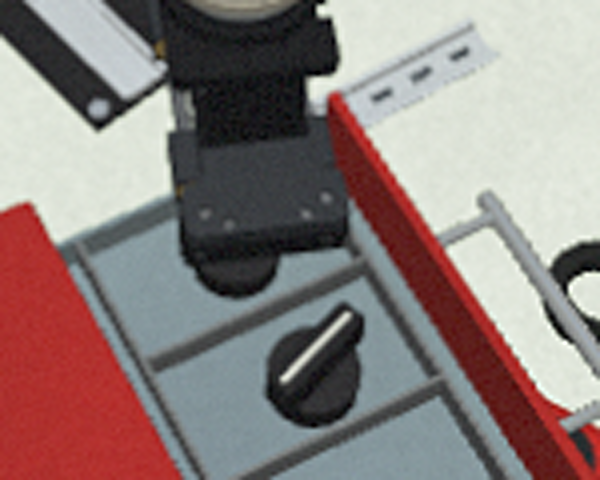

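```bash
python3 -m inch '1 -1 16 0 0 0 0.5;0 0 16 0 0 0 0.5;0 0 16 0 0 0 0.5;0 0 10 0 0 0 0.5;0 0 6 0 0 0 0.5;0 0 0 0 0 0 0.5;0 0 0 0 0 0 0.5'
python3 -m inch '0 0 0 0 0 0 0.9;0 0 0 0 0 0 0.9;0 0 0 0 0 0 0.9;0 0 0 0 0 0 0.9;0 0 0 0 0 0 0.9' 30
```

```text
t: 10.65
ee_pos: [579.2, 84.7, 114.6]
tool_rot: [-3.141, -0.0, -0.377]
ft_force: [0.8, 0.2, 0.3]
width: 0.5
t: 11.15
ee_pos: [579.1, 84.6, 114.8]
tool_rot: [-3.142, -0.0, -0.377]
ft_force: [0.2, -1.2, 2.0]
width: 0.205
```

```bash
python3 -m inch '0 0 -15 0 0 0 0.9;0 0 -25 0 0 0 0.9;0 0 -25 0 0 0 0.9;0 0 -25 0 0 0 0.9'
python3 - <<'E'
from h import *
plan(461.3,-142.3,140,-.385)
E
```

```text
t: 11.55
ee_pos: [578.9, 84.8, 206.3]
tool_rot: [-3.141, -0.0, -0.377]
ft_force: [-0.1, -0.1, -1.5]
width: 0.207
turn z deg 0.43 then shift tool [-23.7 254.6  66.3] | now [578.9  84.8 206.3] [-3.141 -0.    -0.377] F [-0.1 -0.1 -1.5] w 18.0 t 11.55 j [0.01 0.14 1.66 0.   1.34 1.96]
```

```bash
python3 -m inch '-3 31 0 0 0 0.4 0.9;-3 32 0 0 0 0 0.9;-3 32 0 0 0 0 0.9;-3 32 0 0 0 0 0.9;-3 32 0 0 0 0 0.9;-3 32 0 0 0 0 0.9;-3 32 10 0 0 0 0.9;-3 32 15 0 0 0 0.9;0 0 20 0 0 0 0.9;0 0 20 0 0 0 0.9;0 0 0 0 0 0 0.9;0 0 0 0 0 0 0.9'
python3 - <<'E'
from h import *
plan(461.3,-142.3,140,-.385)
c=cap('scene');t=cap('top')
A=cv2.resize(c['img'][85:215,210:370],None,fx=4.4,fy=4.4,interpolation=cv2.INTER_CUBIC)
cv2.imwrite('pics/a4.png',A[:,:,::-1])
A=cv2.resize(t['img'][175:300,330:490],None,fx=4.4,fy=4.4,interpolation=cv2.INTER_CUBIC)
cv2.imwrite('pics/b4.png',A[:,:,::-1])
E
```

```text
t: 12.75
ee_pos: [461.3, -142.8, 140.2]
tool_rot: [-3.142, 0.0, -0.384]
ft_force: [0.7, -0.2, -0.3]
width: 0.205
turn z deg 0.03 then shift tool [-0.2 -0.4  0.2] | now [ 461.3 -142.8  140.2] [-3.142  0.    -0.384] F [ 0.7 -0.2 -0.3] w 17.8 t 12.75 j [-0.46 -0.04  1.98  0.    1.2   1.49]
```

View pics/a4.png

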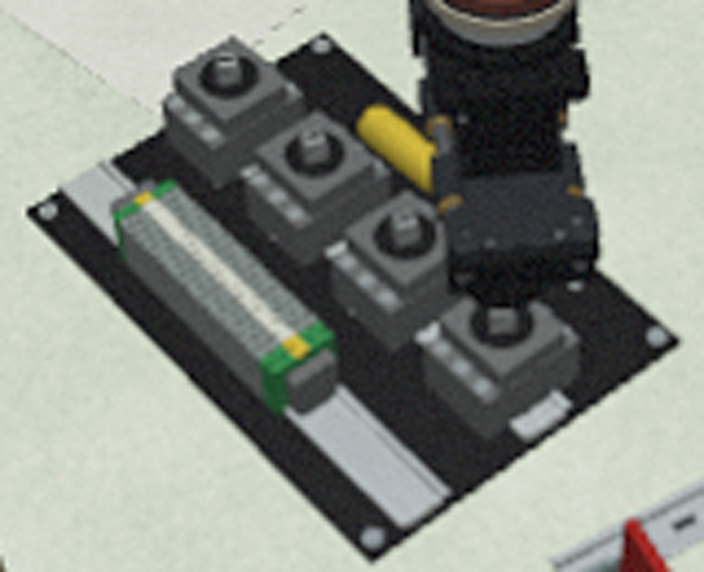

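View pics/b4.png

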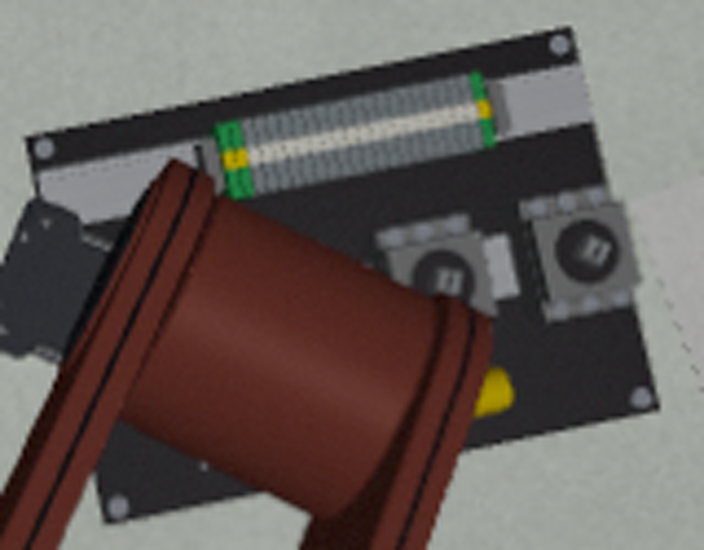

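```bash
python3 -m inch '0 0 10 0 0 0 0.9;0 0 8 0 0 0 0.9;0 0 0 0 0 0 0.9'; python3 -m inch '0 0 2 0 0 0 0.9;0 0 2 0 0 0 0.9;0 0 0 0 0 0 0.9';python3 -m inch '0 0 2 0 0 0 0.9;0 0 0 0 0 0 0.9'
```

```text
t: 13.15
ee_pos: [460.2, -142.1, 119.9]
tool_rot: [-3.141, 0.003, -0.384]
ft_force: [-0.3, 0.2, -1.8]
width: 0.204
t: 13.45
ee_pos: [461.1, -142.7, 117.2]
tool_rot: [-3.142, 0.0, -0.384]
ft_force: [0.6, -0.2, -0.1]
width: 0.208
t: 13.65
ee_pos: [461.2, -142.8, 115.3]
tool_rot: [-3.142, 0.0, -0.385]
ft_force: [-0.2, -0.6, -0.8]
width: 0.207
```

```bash
python3 -m inch '0 0 2 0 0 0 0.9;0 0 0 0 0 0 0.9'; python3 -m inch '0 0 2 0 0 0 0.9;0 0 0 0 0 0 0.9';python3 -m inch '0 0 2 0 0 0 0.9;0 0 0 0 0 0 0.9'
```

```text
t: 13.85
ee_pos: [461.4, -142.9, 113.4]
tool_rot: [-3.142, -0.001, -0.385]
ft_force: [1.0, -0.8, -2.1]
width: 0.203
t: 14.05
ee_pos: [461.6, -142.9, 111.5]
tool_rot: [3.142, -0.001, -0.384]
ft_force: [2.7, -0.6, -0.9]
width: 0.205
t: 14.25
ee_pos: [461.6, -143.0, 109.5]
tool_rot: [3.142, -0.001, -0.385]
ft_force: [2.6, -0.3, -0.6]
width: 0.204
```

```bash
python3 -m inch '0 0 2 0 0 0 0.9;0 0 2 0 0 0 0.9;0 0 0 0 0 0 0.9';python3 -m inch '0 0 2 0 0 0 0.9;0 0 2 0 0 0 0.9;0 0 0 0 0 0 0.9'; python3 -m inch '0 0 2 0 0 0 0.9;0 0 0 0 0 0 0.9'
```

```text
t: 14.55
ee_pos: [461.6, -143.0, 105.4]
tool_rot: [3.142, -0.001, -0.384]
ft_force: [3.3, -2.6, -1.4]
width: 0.201
t: 14.85
ee_pos: [461.6, -143.0, 101.4]
tool_rot: [3.142, -0.001, -0.384]
ft_force: [4.1, -1.5, -1.6]
width: 0.205
t: 15.05
ee_pos: [461.8, -143.0, 100.7]
tool_rot: [3.141, -0.001, -0.384]
ft_force: [0.8, -0.5, 9.3]
width: 0.208
```

```bash
python3 -m inch '0 0 -0.5 0 0 -5 0.9;0 0 0 0 0 -5 0.9;0 0 0 0 0 -5 0.9;0 0 0 0 0 -5 0.9;0 0 0 0 0 -5 0.9;0 0 0 0 0 -5 0.9;0 0 0 0 0 -5 0.9;0 0 0 0 0 0 0.9'
python3 -c "
from h import *
s=r.get_state();print(s['torque'].round(3),s['tool_rot'])"
python3 -m inch '0 0 0 0 0 -3 0.9;0 0 0 0 0 0 0.9'
python3 -c "
from h import *
s=r.get_state();print(s['torque'].round(3),s['tool_rot'])"
python3 -m inch '0 0 0 0 0 -2 0.9;0 0 0 0 0 0 0.9'
python3 -c "
from h import *
s=r.get_state();print(s['torque'].round(3),s['tool_rot'])"
```

```text
t: 15.85
ee_pos: [462.2, -141.7, 100.8]
tool_rot: [-3.14, -0.002, 0.229]
ft_force: [4.3, 5.4, 5.5]
width: 0.202
[ 0.767 -0.565  0.054] [-3.14011495e+00 -2.18989577e-03  2.28674049e-01]
t: 16.05
ee_pos: [462.1, -141.6, 100.8]
tool_rot: [-3.14, -0.002, 0.28]
ft_force: [3.7, 4.9, 6.6]
width: 0.203
[ 0.808 -0.548 -0.039] [-3.13997400e+00 -2.18892086e-03  2.79931866e-01]
t: 16.25
ee_pos: [462.1, -141.5, 100.8]
tool_rot: [-3.14, -0.002, 0.314]
ft_force: [4.1, 4.8, 5.5]
width: 0.206
[ 0.89  -0.468 -0.058] [-3.13984598e+00 -2.24532098e-03  3.14297085e-01]
```

```bash
for i in 1 2; do python3 -m inch '0 0 0 0 0 -1.2 0.9;0 0 0 0 0 0 0.9'
python3 -c "
from h import *
s=r.get_state();print(s['torque'].round(3),s['tool_rot'])"; done
```

```text
t: 16.45
ee_pos: [462.1, -141.4, 100.8]
tool_rot: [-3.14, -0.002, 0.335]
ft_force: [4.1, 5.5, 6.6]
width: 0.203
[ 0.938 -0.537 -0.03 ] [-3.13978364e+00 -2.28802300e-03  3.34839669e-01]
t: 16.65
ee_pos: [462.1, -141.4, 100.8]
tool_rot: [-3.14, -0.002, 0.356]
ft_force: [3.1, 5.7, 6.7]
width: 0.205
[ 0.971 -0.519 -0.167] [-3.13978287e+00 -2.36818629e-03  3.55681651e-01]
```

```bash
python3 -m inch '0 0 0 0 0 1.5 0.9;0 0 0 0 0 0 0.6;0 0 0 0 0 0 0.5;0 0 0 0 0 0 0.5;0 0 -10 0 0 0 0.5;0 0 -30 0 0 0 0.5;0 0 -30 0 0 0 0.5;0 0 -30 0 0 0 0.5'
python3 - <<'E'
from h import *
plan(480,60,200)
c=cap('scene')
for x in lines(c,(280,220,430,350)):print('scene',*x)
for x in lines(c,(210,85,370,215),114):print('scene',*x)
A=cv2.resize(c['img'][85:215,210:370],None,fx=4.4,fy=4.4,interpolation=cv2.INTER_CUBIC)
cv2.imwrite('pics/a5.png',A[:,:,::-1])
E
```

```text
t: 17.45
ee_pos: [460.8, -142.8, 201.4]
tool_rot: [-3.141, 0.001, 0.329]
ft_force: [0.8, -0.6, -0.1]
width: 0.5
turn z deg -0.0 then shift tool [  83.7 -185.7    1.4] | now [ 460.8 -142.8  201.4] [-3.141e+00  1.000e-03  3.290e-01] F [ 0.8 -0.6 -0.1] w 43.5 t 17.45 j [-0.46 -0.1   1.92 -0.    1.32  0.78]
scene [579.1 171.3 128. ] 0.315 54.5 (348.9, 266.8)
scene [ 413.8 -276.3  114. ] -1.269 30.7 (314.0, 104.1)
scene [ 445.7 -170.9  114. ] -1.342 31.1 (323.4, 135.6)
scene [ 460.6 -141.3  114. ] 0.326 54.7 (324.0, 146.0)
scene [ 433.4 -120.4  114. ] -1.361 26.1 (338.1, 147.5)
```

View pics/a5.png

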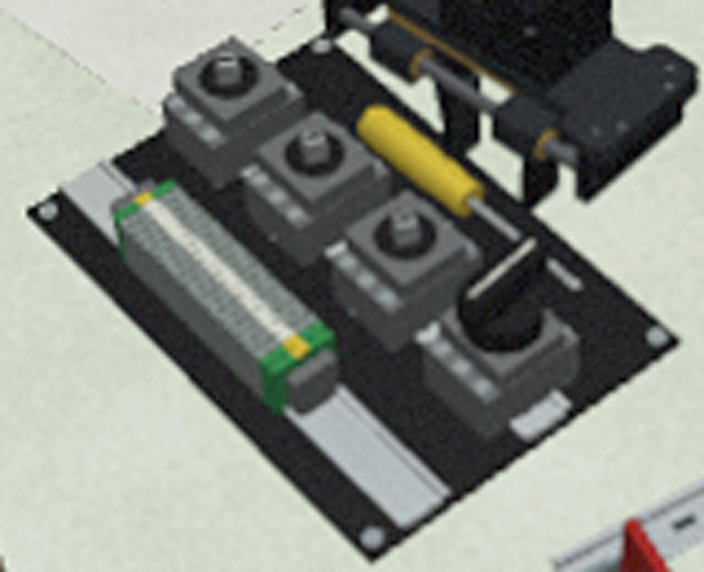

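```bash
python3 -m inch '17 -27 0 0 0 0 0.5;21 -33 0 0 0 0 0.5;21 -33 0 0 0 0 0.5;21 -33 0 0 0 0 0.5;21 -33 0 0 0 0 0.5;21 -33 0 0 0 0 0.5;21 -33 0 0 0 0 0.5;21 -33 0 0 0 0 0.5;0 0 0 0 0 0 0.5;0 0 0 0 0 0 0.5'
python3 - <<'E'
from h import *
plan(579.5,170.2,115,.32)
c=cap('top')
for x in lines(c,(130,165,300,235)):print('top',*x)
E
```

```text
t: 18.5
ee_pos: [532.7, 154.8, 199.9]
tool_rot: [3.141, 0.001, 0.332]
ft_force: [0.7, -0.9, 0.2]
width: 0.501
turn z deg 0.66 then shift tool [49.3  0.2 84.9] | now [532.7 154.8 199.9] [3.141e+00 1.000e-03 3.320e-01] F [ 0.7 -0.9  0.2] w 43.6 t 18.5 j [ 0.14  0.08  1.74 -0.    1.32  1.38]
top [571.8 126.3 128. ] 0.321 41.8 (253.1, 206.2)
```

```bash
python3 -m inch '16 0 10 0 0 0.6 0.5;16 0 10 0 0 0 0.5;17 0 10 0 0 0 0.5;0 0 10 0 0 0 0.5;0 0 0 0 0 0 0.5;0 0 0 0 0 0 0.5'
python3 - <<'E'
from h import *
plan(579.5,170.2,115,.32)
c=cap('scene')
A=cv2.resize(c['img'][200:320,290:440],None,fx=4,fy=4,interpolation=cv2.INTER_CUBIC)
cv2.imwrite('pics/a6.png',A[:,:,::-1])
E
```

```text
t: 19.15
ee_pos: [578.6, 168.9, 159.7]
tool_rot: [-3.142, 0.001, 0.318]
ft_force: [0.5, -1.1, 0.3]
width: 0.502
turn z deg -0.12 then shift tool [ 1.3 -0.9 44.7] | now [578.6 168.9 159.7] [-3.142e+00  1.000e-03  3.180e-01] F [ 0.5 -1.1  0.3] w 43.7 t 19.15 j [ 0.15  0.23  1.65 -0.    1.26  1.41]
```

View pics/a6.png

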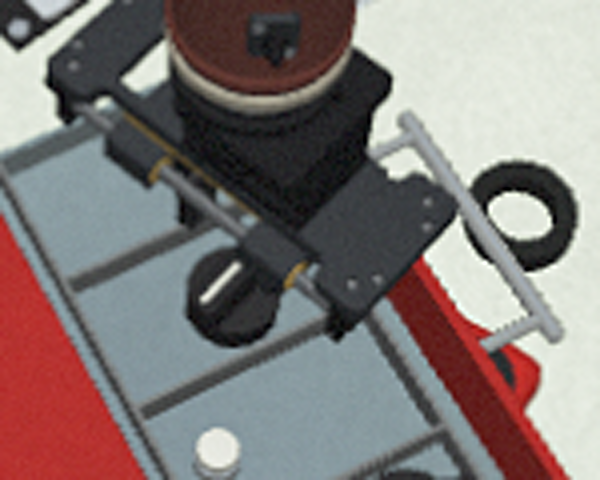

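```bash
python3 -m inch '1 -1 15 0 0 0 0.5;0 0 15 0 0 0 0.5;0 0 10 0 0 0 0.5;0 0 5 0 0 0 0.5;0 0 0 0 0 0 0.5;0 0 0 0 0 0 0.5'
python3 -m inch '0 0 0 0 0 0 0.9;0 0 0 0 0 0 0.9;0 0 0 0 0 0 0.9;0 0 0 0 0 0 0.9;0 0 0 0 0 0 0.9' 30
```

```text
t: 19.8
ee_pos: [580.2, 171.2, 115.0]
tool_rot: [-3.142, -0.0, 0.319]
ft_force: [-0.1, -0.1, -0.2]
width: 0.501
t: 20.3
ee_pos: [580.2, 171.2, 115.2]
tool_rot: [3.142, -0.0, 0.319]
ft_force: [-0.5, -0.0, 0.7]
width: 0.203
```

```bash
python3 -m inch '0 0 -15 0 0 0 0.9;0 0 -25 0 0 0 0.9;0 0 -25 0 0 0 0.9;0 0 -25 0 0 8 0.9;0 0 0 0 0 8 0.9;0 0 0 0 0 8 0.9;0 0 0 0 0 8.2 0.9;0 0 0 0 0 0 0.9'
python3 - <<'E'
from h import *
plan(478.7,-227,140,-.25)
E
```

```text
t: 21.1
ee_pos: [580.2, 171.2, 206.1]
tool_rot: [-3.141, -0.001, -0.244]
ft_force: [0.7, -0.4, -0.6]
width: 0.205
turn z deg 0.32 then shift tool [1.00e-01 4.11e+02 6.61e+01] | now [580.2 171.2 206.1] [-3.141e+00 -1.000e-03 -2.440e-01] F [ 0.7 -0.4 -0.6] w 17.8 t 21.1 j [ 0.16  0.19  1.61 -0.    1.34  1.97]
```

```bash
python3 -m inch '0 37 0 0 0 0.3 0.9;0 37 0 0 0 0 0.9;0 37 0 0 0 0 0.9;0 37 0 0 0 0 0.9;0 37 0 0 0 0 0.9;0 37 0 0 0 0 0.9;0 37 0 0 0 0 0.9;0 37 0 0 0 0 0.9;0 37 0 0 0 0 0.9;0 37 0 0 0 0 0.9;0 37 0 0 0 0 0.9;0 4 0 0 0 0 0.9'
python3 -m inch '0 0 20 0 0 0 0.9;0 0 20 0 0 0 0.9;0 0 20 0 0 0 0.9;0 0 0 0 0 0 0.9;0 0 0 0 0 0 0.9'
python3 - <<'E'
from h import *
plan(478.7,-227,119,-.25)
E
```

```text
t: 22.3
ee_pos: [478.3, -230.9, 205.8]
tool_rot: [3.14, -0.001, -0.248]
ft_force: [0.1, -0.4, -0.1]
width: 0.205
t: 22.8
ee_pos: [479.4, -226.8, 145.4]
tool_rot: [-3.141, 0.0, -0.246]
ft_force: [0.2, 1.0, 0.1]
width: 0.204
turn z deg 0.22 then shift tool [-0.6  0.4 26.4] | now [ 479.4 -226.8  145.4] [-3.141  0.    -0.246] F [0.2 1.  0.1] w 17.8 t 22.8 j [-0.59  0.07  1.86  0.    1.21  1.23]
```

```bash
python3 -m inch '-0.6 0.4 13 0 0 0 0.9;0 0 13 0 0 0 0.9;0 0 0 0 0 0 0.9;0 0 0 0 0 0 0.9';for i in 1 2 3; do python3 -m inch '0 0 2 0 0 0 0.9;0 0 0 0 0 0 0.9'; done
```

```text
t: 23.2
ee_pos: [478.2, -227.2, 118.4]
tool_rot: [-3.141, 0.001, -0.248]
ft_force: [-0.7, 0.3, -0.5]
width: 0.206
t: 23.4
ee_pos: [478.7, -227.6, 117.1]
tool_rot: [3.141, -0.0, -0.248]
ft_force: [-0.5, -0.6, -0.5]
width: 0.202
t: 23.6
ee_pos: [478.5, -227.5, 114.9]
tool_rot: [3.142, 0.0, -0.248]
ft_force: [0.7, 1.0, -0.3]
width: 0.203
t: 23.8
ee_pos: [478.4, -227.4, 112.7]
tool_rot: [-3.141, 0.0, -0.248]
ft_force: [-0.4, 0.0, -0.4]
width: 0.206
```

```bash
for i in 1 2 3; do python3 -m inch '0 0 2 0 0 0 0.9;0 0 2 0 0 0 0.9;0 0 0 0 0 0 0.9'; done
```

```text
t: 24.1
ee_pos: [478.3, -227.3, 108.5]
tool_rot: [-3.141, 0.001, -0.248]
ft_force: [-0.3, 0.0, -0.2]
width: 0.203
t: 24.4
ee_pos: [478.3, -227.3, 104.5]
tool_rot: [-3.141, 0.001, -0.248]
ft_force: [-0.1, 0.1, -0.7]
width: 0.205
t: 24.7
ee_pos: [478.7, -227.6, 101.2]
tool_rot: [3.141, -0.0, -0.248]
ft_force: [-0.7, 0.1, 1.7]
width: 0.204
```

```bash
python3 -m inch '0 0 1.2 0 0 0 0.9;0 0 0 0 0 0 0.9'; python3 -m inch '0 0 -0.5 0 0 -5 0.9;0 0 0 0 0 -5 0.9;0 0 0 0 0 -5 0.9;0 0 0 0 0 -5 0.9;0 0 0 0 0 -5 0.9;0 0 0 0 0 -5 0.9;0 0 0 0 0 0 0.9;0 0 0 0 0 -2 0.9;0 0 0 0 0 0 0.9'
for i in 1 2; do python3 -m inch '0 0 0 0 0 -1.2 0.9;0 0 0 0 0 0 0.9'
python3 -c "
from h import *
s=r.get_state();print(s['torque'].round(3),s['tool_rot'])"; done
```

```text
t: 24.9
ee_pos: [478.7, -227.6, 101.2]
tool_rot: [3.141, -0.0, -0.248]
ft_force: [-4.8, 2.8, 10.9]
width: 0.204
t: 25.8
ee_pos: [479.1, -226.1, 101.2]
tool_rot: [-3.139, -0.001, 0.311]
ft_force: [-1.1, 7.6, 8.8]
width: 0.203
t: 26.0
ee_pos: [479.1, -226.0, 101.2]
tool_rot: [-3.139, -0.002, 0.331]
ft_force: [-1.3, 7.6, 9.5]
width: 0.205
[ 1.304  0.393 -0.097] [-3.13939376e+00 -1.58109186e-03  3.31415861e-01]
t: 26.2
ee_pos: [479.1, -225.9, 101.2]
tool_rot: [-3.139, -0.002, 0.352]
ft_force: [-1.6, 8.1, 7.8]
width: 0.202
[ 1.384  0.425 -0.169] [-3.13912581e+00 -1.61623859e-03  3.52312297e-01]
```

```bash
python3 -m inch '0 0 0 0 0 1.5 0.9;0 0 0 0 0 0 0.6;0 0 0 0 0 0 0.5;0 0 0 0 0 0 0.5;0 0 -10 0 0 0 0.5;0 0 -30 0 0 0 0.5;0 0 -30 0 0 0 0.5;0 0 -35 0 0 0 0.5'
python3 -m inch '0 0 0 0 0 8.5 0.5;0 0 0 0 0 8.5 0.5;0 0 0 0 0 8.5 0.5;0 0 0 0 0 8.5 0.5;0 0 0 0 0 7.4 0.5;0 0 0 0 0 0 0.5'
python3 - <<'E'
from h import *
plan(568.4,317.5,200,-.396)
c=cap('scene');t=cap('top')
for x in lines(t,(130,165,300,235)):print('top',*x)
for x in lines(c,(280,220,430,370)):print('scene',*x)
for x in lines(c,(210,85,370,215),114):print('scene',*x)
A=cv2.resize(c['img'][85:385,210:450],None,fx=2.,fy=2.,interpolation=cv2.INTER_CUBIC)
cv2.imwrite('pics/a7.png',A[:,:,::-1])
E
```

```text
t: 27.0
ee_pos: [478.0, -227.4, 206.2]
tool_rot: [-3.141, 0.001, 0.326]
ft_force: [0.6, -0.2, 0.1]
width: 0.496
t: 27.6
ee_pos: [478.7, -227.8, 205.9]
tool_rot: [3.141, -0.001, -0.398]
ft_force: [0.2, 0.8, 0.1]
width: 0.504
turn z deg -0.11 then shift tool [-127.5 -537.7    5.9] | now [ 478.7 -227.8  205.9] [ 3.141e+00 -1.000e-03 -3.980e-01] F [0.2 0.8 0.1] w 43.9 t 27.6 j [-0.59  0.01  1.8  -0.    1.33  1.38]
top [568.3 316.6 128. ] -0.396 51.9 (174.7, 207.4)
scene [ 475.7 -227.   114. ] 0.365 57.9 (301.8, 125.3)
scene [ 445.5 -171.   114. ] -1.338 31.1 (323.4, 135.5)
scene [ 460.4 -141.6  114. ] 0.325 54.4 (324.0, 145.9)
scene [ 432.9 -120.7  114. ] -1.364 26.0 (338.2, 147.3)
```

View pics/a7.png

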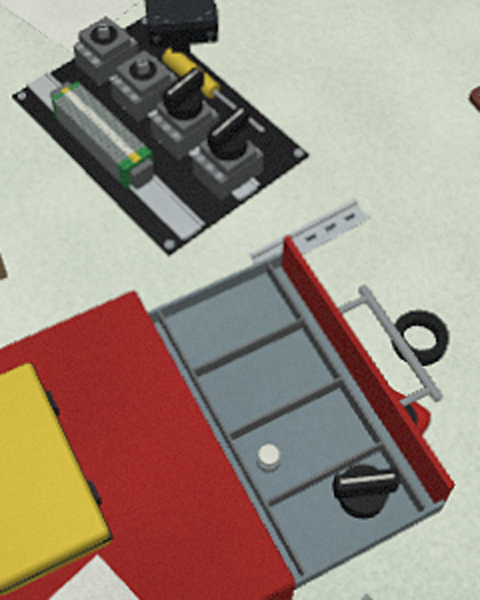

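```bash
python3 -m inch '-9 -38 0 0 0 0 0.5;-9 -38 0 0 0 0 0.5;-9 -38 0 0 0 0 0.5;-9 -38 0 0 0 0 0.5;-9 -38 0 0 0 0 0.5;-9 -38 0 0 0 0 0.5;-9 -38 0 0 0 0 0.5;-9 -38 0 0 0 0 0.5;-9 -38 0 0 0 0 0.5;-9 -38 0 0 0 0 0.5;-9 -38 0 0 0 0 0.5;-9 -38 0 0 0 0 0.5'
python3 -m inch '-9 -40 0 0 0 0 0.5;-10 -42 10 0 0 0 0.5;0 0 15 0 0 0 0.5;0 0 15 0 0 0 0.5;0 0 0 0 0 0 0.5;0 0 0 0 0 0 0.5'
python3 - <<'E'
from h import *
plan(569,317.5,115,-.396)
c=cap('scene')
A=cv2.resize(c['img'][240:380,310:490],None,fx=4,fy=4,interpolation=cv2.INTER_CUBIC)
cv2.imwrite('pics/a8.png',A[:,:,::-1])
E
```

```text
t: 28.9
ee_pos: [555.2, 236.5, 205.5]
tool_rot: [-3.142, -0.0, -0.393]
ft_force: [-0.3, -0.2, 1.1]
width: 0.503
t: 29.5
ee_pos: [569.0, 316.3, 164.6]
tool_rot: [3.14, 0.001, -0.397]
ft_force: [-0.4, -0.4, 0.2]
width: 0.501
turn z deg -0.08 then shift tool [-0.5 -1.1 49.6] | now [569.  316.3 164.6] [ 3.14e+00  1.00e-03 -3.97e-01] F [-0.4 -0.4  0.2] w 43.6 t 29.5 j [ 0.39  0.33  1.52 -0.    1.29  2.35]
```

View pics/a8.png

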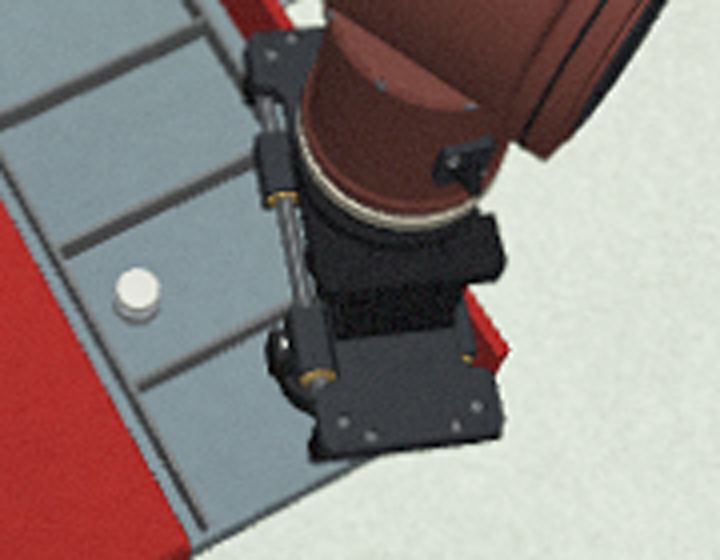

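```bash
python3 -m inch '0 -0.5 15 0 0 0 0.5;0 0 15 0 0 0 0.5;0 0 13 0 0 0 0.5;0 0 7 0 0 0 0.5;0 0 0 0 0 0 0.5;0 0 0 0 0 0 0.5'
python3 -m inch '0 0 0 0 0 0 0.9;0 0 0 0 0 0 0.9;0 0 0 0 0 0 0.9;0 0 0 0 0 0 0.9;0 0 0 0 0 0 0.9' 30
```

```text
t: 30.15
ee_pos: [569.5, 318.3, 115.0]
tool_rot: [3.141, 0.0, -0.397]
ft_force: [0.6, -1.0, 0.0]
width: 0.498
t: 30.65
ee_pos: [569.6, 318.3, 115.6]
tool_rot: [-3.141, -0.0, -0.397]
ft_force: [0.3, 0.2, 0.9]
width: 0.205
```

```bash
python3 -m inch '0 0 -15 0 0 0 0.9;0 0 -25 0 0 0 0.9;0 0 -25 0 0 -5.4 0.9;0 0 -25 0 0 -5.3 0.9;0 0 0 0 0 0 0.9'
python3 - <<'E'
from h import *
plan(495.3,-311.6,140,-.21)
E
```

```text
t: 31.15
ee_pos: [572.0, 319.4, 211.3]
tool_rot: [-3.136, -0.007, -0.208]
ft_force: [0.2, 0.7, -0.5]
width: 0.204
turn z deg 0.09 then shift tool [ 56.5 633.2  71.3] | now [572.  319.4 211.3] [-3.136 -0.007 -0.208] F [ 0.2  0.7 -0.5] w 17.7 t 31.15 j [0.39 0.3  1.47 0.   1.36 2.17]
```

```bash
python3 -m inch '3 39 0 0 0 0 0.9;3 39 0 0 0 0 0.9;3 39 0 0 0 0 0.9;3 39 0 0 0 0 0.9;3 39 0 0 0 0 0.9;3 39 0 0 0 0 0.9;3 39 0 0 0 0 0.9;3 39 0 0 0 0 0.9;3 39 0 0 0 0 0.9;3 39 0 0 0 0 0.9;3 39 0 0 0 0 0.9;3 39 0 0 0 0 0.9'
python3 -m inch '4 39 0 0 0 0 0.9;4 39 0 0 0 0 0.9;4 39 0 0 0 0 0.9;4 39 0 0 0 0 0.9;0 0 0 0 0 0 0.9;0 0 0 0 0 0 0.9;0 0 0 0 0 0 0.9'
python3 - <<'E'
from h import *
plan(495.3,-311.6,140,-.21)
E
```

```text
t: 32.35
ee_pos: [506.3, -148.3, 204.7]
tool_rot: [-3.141, 0.001, -0.212]
ft_force: [0.8, -0.5, -0.4]
width: 0.203
t: 33.05
ee_pos: [490.1, -301.8, 204.6]
tool_rot: [-3.141, 0.001, -0.21]
ft_force: [-0.5, -0.4, -0.5]
width: 0.197
turn z deg -0.02 then shift tool [ 7.1  8.5 64.6] | now [ 490.1 -301.8  204.6] [-3.141e+00  1.000e-03 -2.100e-01] F [-0.5 -0.4 -0.5] w 17.2 t 33.05 j [-0.69  0.12  1.69  0.    1.33  1.09]
```

```bash
python3 -m inch '7 8.5 0 0 0 0 0.9;0 0 20 0 0 0 0.9;0 0 20 0 0 0 0.9;0 0 20 0 0 0 0.9;0 0 15 0 0 0 0.9;0 0 0 0 0 0 0.9;0 0 0 0 0 0 0.9;0 0 0 0 0 0 0.9'
python3 - <<'E'
from h import *
plan(495.3,-311.6,119,-.21)
E
```

```text
t: 33.85
ee_pos: [496.3, -313.1, 131.6]
tool_rot: [3.141, -0.002, -0.21]
ft_force: [-0.9, -0.1, -1.7]
width: 0.206
turn z deg 0.02 then shift tool [-1.3 -1.3 12.6] | now [ 496.3 -313.1  131.6] [ 3.141e+00 -2.000e-03 -2.100e-01] F [-0.9 -0.1 -1.7] w 17.9 t 33.85 j [-0.7   0.22  1.72  0.    1.2   1.08]
```

```bash
python3 -m inch '0 0 10 0 0 0 0.9;0 0 0 0 0 0 0.9;0 0 0 0 0 0 0.9;0 0 0 0 0 0 0.9'
python3 - <<'E'
from h import *
plan(495.3,-311.6,119,-.21)
E
```

```text
t: 34.25
ee_pos: [495.4, -312.7, 120.4]
tool_rot: [3.141, -0.0, -0.21]
ft_force: [-0.2, 0.4, -0.2]
width: 0.204
turn z deg -0.0 then shift tool [-0.3 -1.1  1.4] | now [ 495.4 -312.7  120.4] [ 3.141 -0.    -0.21 ] F [-0.2  0.4 -0.2] w 17.8 t 34.25 j [-0.7   0.23  1.73 -0.    1.18  1.08]
```

```bash
python3 -m inch '0 -0.8 1 0 0 0 0.9;0 0 0 0 0 0 0.9;0 0 0 0 0 0 0.9';for i in 1 2 3 4; do python3 -m inch '0 0 2 0 0 0 0.9;0 0 0 0 0 0 0.9'; done
```

```text
t: 34.55
ee_pos: [495.6, -311.9, 119.3]
tool_rot: [3.142, -0.0, -0.21]
ft_force: [-0.3, 0.8, -0.5]
width: 0.203
t: 34.75
ee_pos: [495.4, -311.8, 116.9]
tool_rot: [-3.141, 0.0, -0.21]
ft_force: [-0.8, 0.2, -1.4]
width: 0.204
t: 34.95
ee_pos: [495.3, -311.7, 114.8]
tool_rot: [-3.141, 0.001, -0.21]
ft_force: [-0.5, 0.1, -0.7]
width: 0.205
t: 35.15
ee_pos: [495.4, -311.7, 112.9]
tool_rot: [-3.141, 0.0, -0.21]
ft_force: [-0.2, 0.3, -1.5]
width: 0.206
t: 35.35
ee_pos: [495.4, -311.8, 110.9]
tool_rot: [-3.141, 0.0, -0.21]
ft_force: [-0.9, 0.1, -1.0]
width: 0.203
```

```bash
for i in 1 2; do python3 -m inch '0 0 2 0 0 0 0.9;0 0 2 0 0 0 0.9;0 0 0 0 0 0 0.9'; done; python3 -m inch '0 0 2 0 0 0 0.9;0 0 0 0 0 0 0.9';python3 -m inch '0 0 1 0 0 0 0.9;0 0 0 0 0 0 0.9'
```

```text
t: 35.65
ee_pos: [495.3, -311.7, 106.8]
tool_rot: [-3.141, 0.001, -0.21]
ft_force: [0.3, 0.4, -1.3]
width: 0.203
t: 35.95
ee_pos: [495.3, -311.8, 102.8]
tool_rot: [-3.141, 0.001, -0.21]
ft_force: [0.8, -0.0, -0.2]
width: 0.201
t: 36.15
ee_pos: [495.7, -311.9, 101.6]
tool_rot: [3.142, -0.0, -0.21]
ft_force: [-0.2, 1.1, 0.8]
width: 0.207
t: 36.35
ee_pos: [495.8, -311.9, 101.6]
tool_rot: [3.141, -0.0, -0.21]
ft_force: [-3.3, 1.1, 8.1]
width: 0.202
```

Home. I'll turn it to the OFF stop: about 32° from here, then small steps.

```bash
python3 -m inch '0 0 -0.5 0 0 -5 0.9;0 0 0 0 0 -5 0.9;0 0 0 0 0 -5 0.9;0 0 0 0 0 -5 0.9;0 0 0 0 0 -5 0.9;0 0 0 0 0 -4.5 0.9;0 0 0 0 0 0 0.9'
for i in 1 2; do python3 -m inch '0 0 0 0 0 -1.3 0.9;0 0 0 0 0 0 0.9'
python3 -c "
from h import *
s=r.get_state();print(s['torque'].round(3),s['tool_rot'])"; done
```

```text
t: 37.05
ee_pos: [496.2, -310.4, 101.6]
tool_rot: [-3.14, -0.001, 0.307]
ft_force: [-0.3, 7.3, 7.2]
width: 0.204
t: 37.25
ee_pos: [496.2, -310.4, 101.6]
tool_rot: [-3.14, -0.002, 0.328]
ft_force: [-0.0, 7.8, 8.2]
width: 0.204
[ 1.244  0.298 -0.139] [-3.13953495e+00 -1.50596546e-03  3.28239764e-01]
t: 37.45
ee_pos: [496.1, -310.3, 101.6]
tool_rot: [-3.139, -0.001, 0.351]
ft_force: [-0.5, 7.9, 8.2]
width: 0.205
[ 1.333  0.346 -0.128] [-3.13927483e+00 -1.41824612e-03  3.50864852e-01]
```

```bash
python3 -m inch '0 0 0 0 0 -1.5 0.9;0 0 0 0 0 0 0.9'
python3 -c "
from h import *
s=r.get_state();print(s['torque'].round(3),s['tool_rot'])"
python3 -m inch '0 0 0 0 0 1.5 0.9;0 0 0 0 0 0 0.6;0 0 0 0 0 0 0.5;0 0 0 0 0 0 0.5;0 0 -10 0 0 0 0.5;0 0 -30 0 0 0 0.5;0 0 -30 0 0 0 0.5;0 0 -35 0 0 0 0.5'
python3 -m inch '-40 -40 0 0 0 -8 0.6;-20 -40 0 0 0 -8 0.6;0 -40 0 0 0 -8 0.6;0 -40 0 0 0 -8 0.65;0 -40 0 0 0 -8 0.65;0 -40 0 0 0 -8 0.65;0 -40 0 0 0 -8 0.65;0 0 0 0 0 -8 0.65;0 0 0 0 0 -4 0.65;0 0 0 0 0 0 0.65'
python3 - <<'E'
from h import *
t=cap('top');c=cap('scene')
for x in lines(c,(210,85,370,215),114):print('scene',*x)
plan(453.3,210.5,190,1.527)
cv2.imwrite('pics/a9.png',cv2.resize(c['img'][85:215,210:370],None,fx=4.4,fy=4.4,interpolation=cv2.INTER_CUBIC)[:,:,::-1])
cv2.imwrite('pics/b9.png',t['img'][:,:,::-1])
E
```

```text
t: 37.65
ee_pos: [496.0, -310.2, 101.7]
tool_rot: [-3.139, -0.001, 0.377]
ft_force: [-1.4, 8.0, 8.0]
width: 0.205
[ 1.468  0.459 -0.226] [-3.13902430e+00 -1.47120453e-03  3.76919518e-01]
t: 38.45
ee_pos: [495.1, -311.8, 206.7]
tool_rot: [-3.141, 0.001, 0.35]
ft_force: [0.8, -0.4, -1.1]
width: 0.5
t: 39.45
ee_pos: [259.1, -144.7, 206.8]
tool_rot: [3.139, 0.002, 1.537]
ft_force: [-0.2, 0.2, -0.4]
width: 0.349
scene [ 494.9 -310.   114. ] 0.329 53.0 (280.1, 107.1)
scene [ 475.7 -227.   114. ] 0.366 57.9 (301.8, 125.3)
scene [ 445.7 -170.9  114. ] -1.343 31.1 (323.4, 135.6)
scene [ 460.6 -141.5  114. ] 0.324 53.9 (323.9, 145.9)
scene [ 433.4 -120.7  114. ] -1.361 25.7 (338.0, 147.4)
turn z deg 0.45 then shift tool [363.2 178.4  16.2] | now [ 259.2 -144.6  206.2] [3.141e+00 1.000e-03 1.535e+00] F [ 0.4  0.7 -0.2] w 30.7 t 39.55 j [-0.78 -0.67  2.32 -0.    1.5  -0.74]
```

View pics/a9.png

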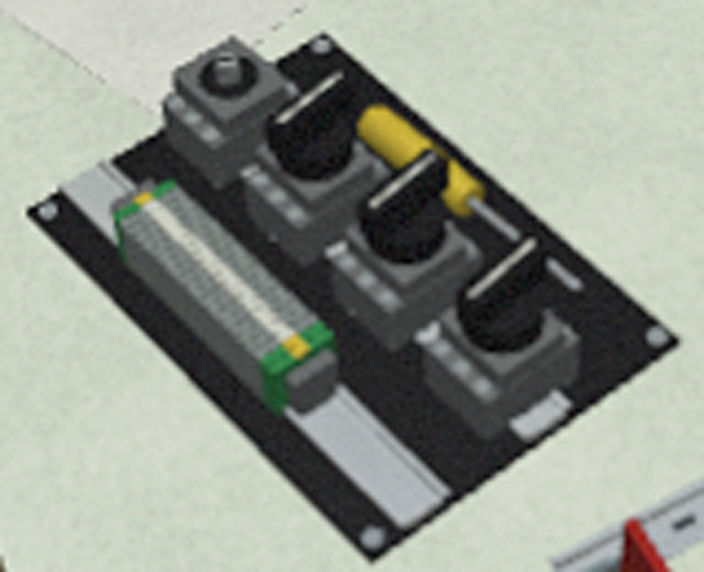

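View pics/b9.png

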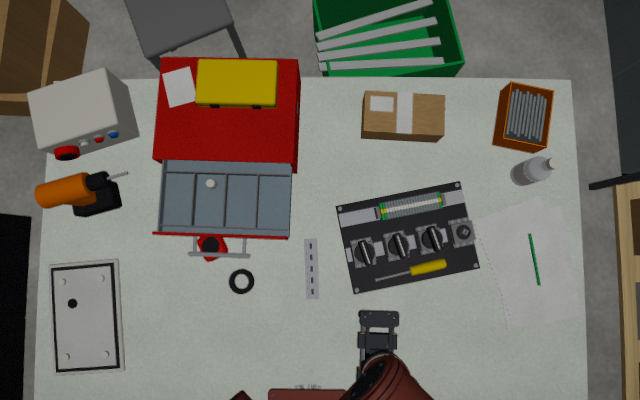

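```bash
python3 -m inch '36 18 0 0 0 0.4 0.65;36 18 0 0 0 0 0.65;36 18 0 0 0 0 0.65;36 18 0 0 0 0 0.65;36 18 0 0 0 0 0.65;36 18 0 0 0 0 0.65;36 18 0 0 0 0 0.65;36 18 0 0 0 0 0.65;36 18 0 0 0 0 0.65;36 18 0 0 0 0 0.65;0 0 15 0 0 0 0.65;0 0 0 0 0 0 0.65'
python3 -m inch '0 0 0 0 0 0 0.65;0 0 0 0 0 0 0.65'
python3 - <<'E'
from h import *
plan(453.3,210,114,1.527)
E
```

```text
t: 40.75
ee_pos: [451.7, 208.3, 187.7]
tool_rot: [-3.136, 0.002, 1.531]
ft_force: [-0.8, -0.3, -0.4]
width: 0.352
t: 40.95
ee_pos: [453.1, 207.3, 190.9]
tool_rot: [-3.142, 0.0, 1.529]
ft_force: [-0.1, 0.3, -0.2]
width: 0.35
turn z deg 0.09 then shift tool [ 2.7  0.1 76.9] | now [453.1 207.3 190.9] [-3.142  0.     1.529] F [-0.1  0.3 -0.2] w 30.4 t 40.95 j [ 0.27 -0.05  1.89 -0.    1.3   0.31]
```

```bash
python3 -m inch '2 0 20 0 0 0 0.65;0 0 20 0 0 0 0.65;0 0 20 0 0 0 0.65;0 0 16 0 0 0 0.65;0 0 0 0 0 0 0.65;0 0 0 0 0 0 0.65'
python3 -m inch '0 0 0 0 0 0 0.9;0 0 0 0 0 0 0.9;0 0 0 0 0 0 0.9;0 0 0 0 0 0 0.9' 15
python3 - <<'E'
from h import *
plan(632.5,203,114,1.527)
E
```

```text
t: 41.55
ee_pos: [453.6, 209.6, 115.6]
tool_rot: [3.141, -0.0, 1.529]
ft_force: [0.5, -0.1, -0.3]
width: 0.35
t: 41.95
ee_pos: [453.6, 210.3, 115.3]
tool_rot: [3.141, -0.0, 1.53]
ft_force: [0.8, 0.2, 1.5]
width: 0.126
turn z deg 0.19 then shift tool [  0.6 179.    1.3] | now [453.6 210.3 115.3] [ 3.141 -0.     1.53 ] F [0.8 0.2 1.5] w 10.9 t 41.95 j [ 0.28  0.04  1.96 -0.    1.15  0.32]
```

```bash
python3 -m inch '0 15 0 0 0 0 0.9;0 20 0 0 0 0 0.9;0 20 0 0 0 0 0.9;0 20 0 0 0 0 0.9;0 20 0 0 0 0 0.9;0 20 0 0 0 0 0.9;0 20 0 0 0 0 0.9;0 20 0 0 0 0 0.9;0 15 0 0 0 0 0.9;0 0 0 0 0 0 0.9;0 0 0 0 0 0 0.9'
for i in 1 2 3; do python3 -m inch '0 3 0 0 0 0 0.9;0 0 0 0 0 0 0.9'; done
```

```text
t: 43.05
ee_pos: [624.4, 204.7, 115.1]
tool_rot: [3.14, -0.002, 1.53]
ft_force: [2.0, 4.3, -0.5]
width: 0.121
t: 43.25
ee_pos: [626.5, 204.6, 115.1]
tool_rot: [3.141, -0.002, 1.531]
ft_force: [0.8, 5.3, 0.7]
width: 0.123
t: 43.45
ee_pos: [629.4, 204.5, 115.1]
tool_rot: [3.141, -0.002, 1.531]
ft_force: [-0.3, 5.3, 0.6]
width: 0.119
t: 43.65
ee_pos: [632.3, 204.5, 115.1]
tool_rot: [3.141, -0.002, 1.531]
ft_force: [-1.4, 5.4, 1.2]
width: 0.117
```

```bash
for i in 1 2 3; do python3 -m inch '0 1.5 0 0 0 0 0.9;0 0 0 0 0 0 0.9'; done
```

```text
t: 43.85
ee_pos: [633.6, 204.4, 115.1]
tool_rot: [-3.141, -0.002, 1.531]
ft_force: [-0.4, 5.5, 1.8]
width: 0.12
t: 44.05
ee_pos: [633.6, 204.4, 115.1]
tool_rot: [-3.138, -0.002, 1.531]
ft_force: [-6.9, 5.4, 5.7]
width: 0.121
t: 44.25
ee_pos: [633.6, 204.4, 115.0]
tool_rot: [-3.135, -0.001, 1.531]
ft_force: [-11.7, 5.4, 8.8]
width: 0.121
```

```bash
python3 -m inch '0 -2 0 0 0 0 0.9;0 0 0 0 0 0 0.65;0 0 0 0 0 0 0.65;0 0 0 0 0 0 0.65;0 0 -30 0 0 0 0.65;0 0 -30 0 0 0 0.65;0 0 -30 0 0 0 0.65;0 -30 -30 0 0 0 0.65;0 -35 0 0 0 0 0.65;0 -35 0 0 0 0 0.65;0 -35 0 0 0 0 0.65;0 -35 0 0 0 0 0.65'
python3 -m inch '0 -30 0 0 0 0 0.65;0 -30 0 0 0 0 0.65;0 -30 0 0 0 0 0.65;0 0 0 0 0 0 0.65;0 0 0 0 0 0 0.65;0 0 0 0 0 0 0.65'
python3 - <<'E'
from h import *
t=cap('top','tf.png');c=cap('scene','sf.png')
for x in lines(c,(210,85,370,215),114):print('scene',*x)
for x in lines(t,(330,175,490,300),114):print('top',*x)
A=cv2.resize(t['img'][150:300,140:490],None,fx=2.2,fy=2.2,interpolation=cv2.INTER_CUBIC)
cv2.imwrite('pics/tfa.png',A[:,:,::-1])
print(r.get_state()['ee_pos'])
t0=cv2.imread('pics/top0.png').astype(int)
d=np.abs(t0-t['img'][:,:,::-1].astype(int)).max(2).astype(np.uint8)
cv2.imwrite('pics/diff.png',np.clip(d*3,0,255).astype(np.uint8))
E
```

```text
t: 45.45
ee_pos: [463.7, 209.3, 234.7]
tool_rot: [3.141, 0.0, 1.53]
ft_force: [0.1, 0.9, 0.3]
width: 0.354
t: 46.05
ee_pos: [375.9, 213.2, 235.1]
tool_rot: [3.141, -0.0, 1.53]
ft_force: [-0.2, -0.7, 0.1]
width: 0.352
scene [ 494.7 -310.   114. ] 0.329 52.6 (280.2, 107.1)
scene [ 475.7 -227.   114. ] 0.354 57.7 (301.8, 125.3)
scene [ 506.7 -244.8  114. ] 0.252 23.9 (287.6, 125.2)
scene [ 445.7 -170.9  114. ] -1.347 31.2 (323.4, 135.6)
scene [ 460.4 -141.6  114. ] 0.324 54.3 (324.0, 145.9)
scene [ 490.2 -164.5  114. ] 0.315 21.5 (308.7, 144.1)
scene [ 433.4 -120.5  114. ] -1.358 26.1 (338.1, 147.5)
top [ 526.9 -299.9  114. ] -1.387 26.3 (430.7, 225.8)
top [ 495.7 -311.7  114. ] 0.337 52.7 (435.9, 238.8)
top [ 510.3 -216.1  114. ] -1.328 20.5 (396.1, 232.6)
top [ 478.9 -227.3  114. ] 0.328 51.8 (401.0, 245.8)
top [ 493.6 -133.   114. ] -1.316 20.0 (361.5, 239.5)
top [ 461.5 -143.2  114. ] 0.329 53.6 (365.9, 253.0)
top [ 407.7 -206.   114. ] -1.329 82.9 (392.4, 275.8)
[375.78699521 213.18105398 234.78909452]
```

View pics/sf.png

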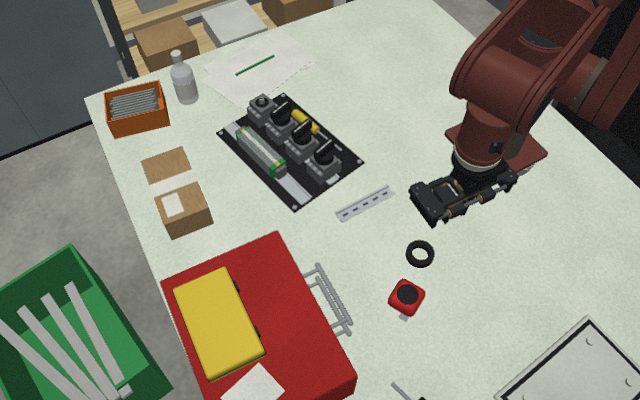

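View pics/tfa.png

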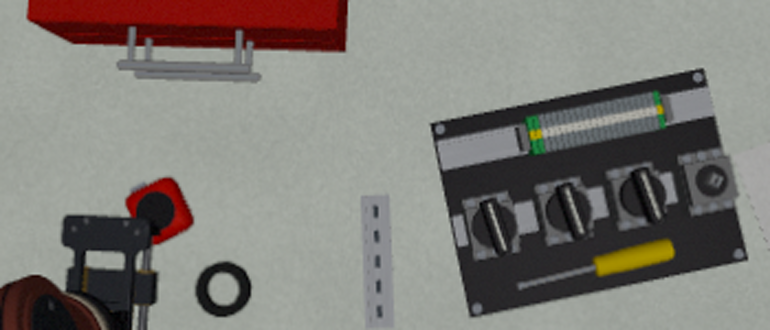

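View pics/diff.png

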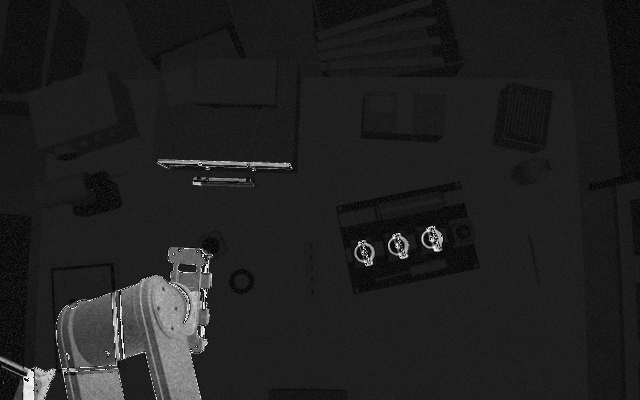

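```bash
python3 -c "
from h import *
print(job.hand_in())"
```

```text
the job is handed in; nothing more can be done
None
```

The job is finished and handed in at about 46 s. No verdict was reported.

- **Drawer:** I pulled it out until it hit its stop, with the gripped bar at x = 453.5. At the end I pushed it until it stopped again at x = 633.6, which is 180 mm of travel. The last pictures show it shut.
- **Handles:** The drawer held three, now on switches a, b and c; switch d stays bare. Each went down over its shaft freely, stopped at the expected height and took about 10 N of push. That height came from the arm readings, not the pictures.
- **OFF stops:** I turned each switch anticlockwise until the torque rose to 0.17–0.23 N m. The final top view puts the grips at yaw 0.33. The plate lies at 0.20, so they sit about 0.13 rad past the switch line, roughly the bore play and inside the 0.3 allowed. I judged the shaft angles from the torque, since the handles hide them.
- **Other things on the bench:** Comparing the first and last top views shows nothing else moved, except where the arm now hides part of the tape measure. That looks in place in the scene view, judged by eye. I saw no handle knocked aside. The gripper is clear of everything.

**Disagreement:** The two cameras differed by 5–7 mm in y at the plate, more than their stated accuracy. I started from averaged positions, then used the arm's readings from the first seated handle for b and c, and all three fitted.

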